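Seat a plaster press mould in its holder and clamp it

ROBOT

A 6-joint arm with a two-finger parallel gripper is mounted at the origin on the work surface. World frame = base frame: x ahead of the robot, y to its left, z up, the work surface at z = 0. Lengths are in mm, angles in rad, forces in N, time in s.
With the tool pointing down it reaches from about 275 to 775 mm from the base axis. Payload 14.6 kg.
Tool frame: the origin (TCP) lies midway between the tips of the shut fingers; the grasp point (between the pads) lies 19 mm behind it; z points along the fingers, y is the direction in which the jaws open and shut (so a half turn about z gives the same grasp; the last joint's range is limited). The gripper opens to 85 mm and grips with 20 to 120 N. Pads are 22 mm wide; open, the fingers measure 114 mm over their backs; the gripper's body (76 mm by 85 mm) begins 54 mm behind the grasp point. The pads swing forward as they close: fully open they stand 13 mm farther back than shut.
Start: joints at [1.099, 0.263, -0.048, 1.259, 0, 1.415], TCP at [163.556, 498.876, 201.078] pointing down, gripper open.
Joint ranges: [-2.65, 2.65], [-0.89, 1.7], [-1.18, 1.37], [-2.13, 2.11], [-1.35, 1.29], [-3.14, 3.14]. Speed limits (rad/s): [1.89, 1.89, 2.57, 2.79, 3.14, 3.14].

INTERFACE

Orientations are given as a 3x3 rotation matrix whose columns are the frame's x, y, z axes.
In Python, from station import ctrl, capture gives the robot as it stands.
- The arm moves only by the tool carry_out, never from a script. Its argument "moves" is a list of rows, each an object of numbers: "tx", "ty", "tz": the shift along the world's x, y, z in mm; "ax", "ay", "az": the turn, a rotation vector about the world's x, y, z in degrees; "jaw": the opening in per cent of the stroke, from 0 (shut) to 100 (fully open). In form: [{"tx": .., "ty": .., "tz": .., "ax": .., "ay": .., "az": .., "jaw": ..}, ...]. A call has 1 to 10 rows; each row shifts and turns the commanded pose from where the row before left it; what a row does not reach is not made up. A row lasts 1/12 s, in which the tool goes at most 41.7 mm and 7.16 degrees, less where a joint would pass 70% of its speed; a pose out of reach is approached as far as the arm can. A call is refused whole if a number of a shift passes 41.7 or a number of a turn 7.16, either way. A call with a gripper value outside its range is refused whole. The fingers move at their own pace and stop on an object; "squeeze" is the grip in N (left out, the last holds). Time passes only in rows, so rows that do not move let the fingers close. It gives the time, the measured TCP pose, the force and the opening at its end, in the units of the state.
- ctrl.observe(): the state, without advancing time (a new reading comes with each control period).
- capture(name): name is "side" or "top"; returns a dict with "pixels" (400x640x3 uint8, red, green, blue), "z_map" (400x640 float32, mm along the optical axis (not along the pixel's ray), 0 where there is no reading), "fx", "fy", "cx", "cy" (pixels), "k1" (the pictures are not rectified: a ray, as slopes to the right and down, at radius r is drawn at 1 + k1 r^2 times it, then the intrinsics apply), "rvec" (rotation vector, rad) and "tvec" (3), from world to camera coordinates, as OpenCV has them. Camera axes: x right, y down, z forward; pixel columns grow to the right and rows downward; lengths in mm; the calibration is good to about 2 mm. A picture is of the moment at which its call begins.
- ctrl.close_job(): hands the job in, once; it reports no verdict.
The state is a dict: "time": time; "qpos": joint angles; "qd": joint speeds; "effort": joint torques, N m; "tcp_pos": TCP position; "tcp_rot": TCP orientation; "ft_force": force on the tool from outside, world axes, zero at the start; "wrist_torque": the same for the moment, N m; "finger_gap": finger opening in mm.
Only numpy, scipy, OpenCV 4.12 (cv2) and the standard library are available. Lean on these libraries where they do the work, as an engineer would, in place of code of your own. Each camera call takes 0.05 s, during which the arm holds its last target. There are 200 camera calls.

TASK

Set the oblong plaster press mould into the pocket of the wooden mould holder, relief face up: tuck its thin heel tongue under the steel lip first, then rock it down until it sits flat and fully home. Only then close the toggle clamp by swinging its red handle fully upright, so that the rubber foot holds the mould down. Plaster chips, so set it in gently without dropping or ramming it, and leave the other things on the bench where they are.

Things in the scene. Friction and masses are not known exactly. Their poses are not given: they have to be found in the camera images.
- mould: Loose off-white plaster block, 56 wide (its x) x 130 long (its y) x 45 high, 0.36 kg, relief up on the bench. Origin: centre of its underside, midway along the 130. Heel at -y: the last 12 mm (y -65..-53) is a tongue only 15 high; the rest is 45 high. Leaf relief sunk 7 mm in the top, y -39..25; from 25 to the toe end (65) a flat landing with a blue edge. Grip across the 56 mm.
- holder: Fixed wooden mould holder, level. Origin: on the bench under the pocket's centre. Board 160 x 300 x 18 (y -115..185); on it a brown frame 102 wide (y -91..161), top at z 36. Clamp on its +y end in the plane x = 0: flange and cheeks y 75..153, to z 73; the open clamp reaches z 130. A seated mould's origin is at (0, 0, 18), its axes along the holder's, heel at -y.
- pocket (a point): Centre of the pocket's floor, 18 above the holder's origin, axes as the holder's. The pocket is 58 wide (x) x 132 long (y -66..66 from here) x 18 deep, with a 3 mm chamfer round its mouth.
- lip (a point): Middle of the lower free edge of the steel lip at the pocket's heel end: 18 above the pocket floor, 8 mm in from the heel wall. The lip is 50 wide, 3 thick, fixed. The tongue goes under it with the toe raised some 10 to 20 degrees.
- handle_grip (a point): Centre of the clamp's red handle grip (round, 21 across, 70 long). The handle swings in the holder's plane x = 0: this point moves on an arc of radius 89 mm about point clamp_axis, from the open start (7 degrees above level, on the +y side) up to closed (84 degrees), where it meets a stop. Takes 2 to 5 N, passes over centre in the last degrees and locks; before that it stays where it is left.
- clamp_axis (a point): Centre of the handle grip's arc, a fixed point between the clamp's cheeks: at (0, 92, 55.5) in the holder's frame, axes as the holder's.
- clamp_handle: The handle of the toggle clamp; its z axis points along the grip to the free end. Origin at the pin between handle and arm. Tilt 1.56 rad (level) at the start, pointing to the holder's +y; closed, it stands upright against its stop (within 0.05 rad) and stays locked. It passes over centre 0.1 rad before that and springs back if let go short of it.
- clamp_foot: Black rubber foot, 18 across, at the end of the clamp arm, on a spring (3 N per mm, 7 mm travel). Origin: centre of its pressing face. Open, the arm stands up with the foot about 120 above the bench, facing the mould; closed, it presses on the mould's toe landing, 45 mm to +y of the mould's origin, with about 6 N.
- clamp_arm (a joint): Angle of the clamp arm in rad: 0 open (arm up, as at the start), about 1.34 closed (arm level). Linked to the handle.
- glaze_jar: Bystander: white jar with blue lid, 58 across, 85 high.
- cup_mould: Bystander: plaster block 120 x 100 x 45 with a round hump and small domes on top.
- vase_blue: Bystander: white vase with teal foot, 100 across, 190 high.
- vase_sand: Bystander: sand and grey vase, 90 across, 170 high.
- test_bottle: Bystander: white and blue bottle, 40 across, 75 high.
- mallet: Bystander: hammer lying flat.
- brush: Bystander: brush lying flat.
- rib: Bystander: flat wooden rib, 100 x 50 x 6.
Not all that is in view belongs to the job. Leave any orange or pink look-alike of the mould alone.

How it is judged:
By the outcome, as a careful person would: the job done as asked, in the order asked, and still so for the second after the job is handed in, with the robot touching nothing.
It also fails if it takes over 69 s, if anything falls off the work surface, if the arm or the gripper's body presses on something with over 40 N, if the wrist force passes 120 N, or if a joint passes its speed limit or range.

## Working session

There is one attempt and no reset: what is moved stays moved. The work goes in short steps, Python scripts to look and compute and a tool call to move; the robot and the scene stay as the last step left them, time stands still between calls to the robot, and variables do not carry over. Pictures are saved under pics/ and viewed, about 8 in all and at most 12, crops included, and the job is handed in when it is done.

Besides the shell and the picture viewer there is one more tool, called after "Emit:" as name(argument=value, ...), one argument or row to a line, values as JSON. carry_out: Moves the arm, as the interface text tells. Its arguments: {"type":"object","properties":{"moves":{"type":"array","items":{"type":"object","properties":{"tx":{"type":"number"},"ty":{"type":"number"},"tz":{"type":"number"},"ax":{"type":"number"},"ay":{"type":"number"},"az":{"type":"number"},"jaw":{"type":"number"}}}},"squeeze":{"type":"number"}},"required":["moves"]}

```bash
ls; mkdir -p pics; cat > h.py <<'E'
import numpy as np, cv2
from station import ctrl, capture
def cam(c):
    R=cv2.Rodrigues(np.array(c["rvec"],float))[0]; return R,np.array(c["tvec"],float).ravel()
def world(c,u,v,z=None):
    """pixels->world via depth, or via plane z"""
    x=(np.asarray(u,float)-c["cx"])/c["fx"]; y=(np.asarray(v,float)-c["cy"])/c["fy"]
    rd=np.hypot(x,y); r=rd.copy()
    for _ in range(20): r=rd/(1+c["k1"]*r*r)
    s=1/(1+c["k1"]*r*r); d=np.stack([x*s,y*s,np.ones_like(x)],-1)
    R,t=cam(c); o=-R.T@t; dw=d@R
    if z is None: k=c["z_map"][np.asarray(v,int),np.asarray(u,int)]
    else: k=(z-o[2])/dw[...,2]
    return o+dw*np.asarray(k)[...,None]
def proj(c,P):
    R,t=cam(c); q=np.asarray(P,float)@R.T+t; a=q[...,:2]/q[...,2:]; r2=(a**2).sum(-1,keepdims=True)
    return a*(1+c["k1"]*r2)*[c["fx"],c["fy"]]+[c["cx"],c["cy"]]
def cloud(c):
    v,u=np.mgrid[0:400,0:640]; return world(c,u,v)
def save(c,name,box=None,s=1):
    im=c["pixels"][...,::-1]
    if box: im=im[box[1]:box[3],box[0]:box[2]]
    cv2.imwrite("pics/"+name,cv2.resize(im,None,fx=s,fy=s,interpolation=cv2.INTER_CUBIC))
E
python3 - <<'E'
from h import *
a=capture("top");b=capture("side")
save(a,"top0.png",s=1.25);save(b,"side0.png",s=1.25)
for c in (a,b):
    R,t=cam(c);print(-R.T@t,c["fx"],c["k1"])
print(ctrl.observe())
E
```

```text
pics
[ 364.55622234  -67.07938309 1354.05035662] 495.09315356838795 -0.13427596666046349
[ 470.96643528 1134.5202688   854.12108891] 510.9124587000322 -0.01321950246834468
{'time': 0.1, 'qpos': array([ 1.09868573e+00,  2.63471176e-01, -4.88921332e-02,  1.25940790e+00,
       -4.28254558e-05,  1.41552357e+00]), 'qd': array([-2.49101179e-04,  1.46151852e-03,  2.68589349e-03,  3.48385259e-05,
       -1.37566970e-03, -1.46657534e-03]), 'effort': array([ 2.59902146e-03, -6.38577104e+01,  3.85062897e+01,  1.00254521e-02,
       -1.26579371e-04, -1.83261261e-05]), 'tcp_pos': array([163.44093929, 498.60407883, 200.66838433]), 'tcp_rot': array([[-9.50225366e-01,  3.11563138e-01, -4.05201645e-04],
       [ 3.11563383e-01,  9.50224958e-01, -8.87712304e-04],
       [ 1.08454285e-04, -9.69772745e-04, -9.99999524e-01]]), 'ft_force': array([ 0.1453044 , -0.06788814,  0.49165735]), 'wrist_torque': array([-0.00040097,  0.00925558,  0.04544983]), 'finger_gap': 85.14143867695397}
```

View pics/top0.png

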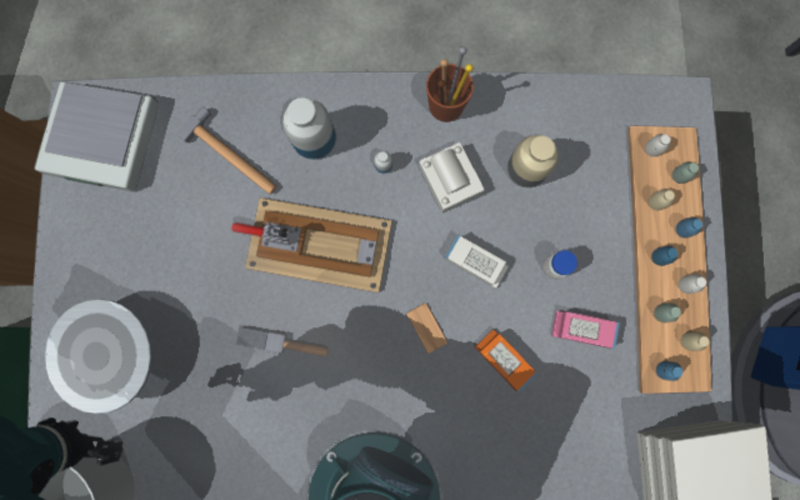

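View pics/side0.png

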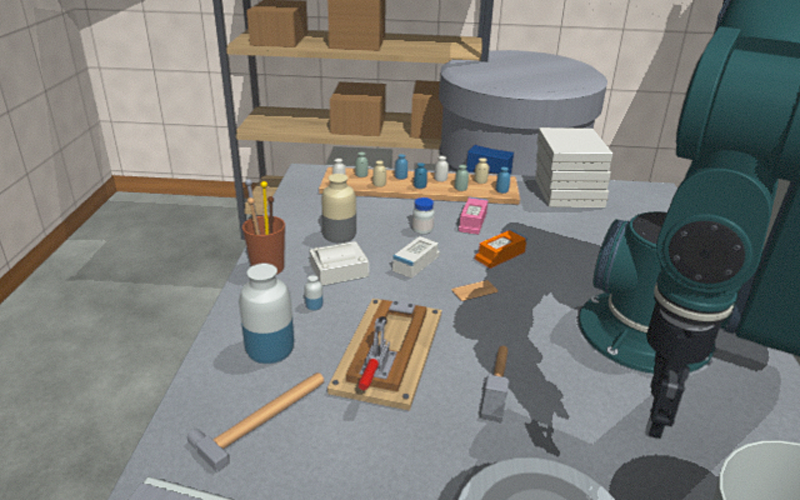

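Candidates (in the 1.25× top view): the white block with a blue edge (477,260), the orange one (505,360), the pink one (587,328) and the cup mould with hump (452,175). I choose the white one at (477,260): off-white, oblong, relief, blue edge. The holder is at (320,243), with its red handle at left (247,229), which is the +y end.

```bash
python3 - <<'E'
from h import *
a=capture("top");b=capture("side")
for c,n in((a,"top"),(b,"side")):
    W=cloud(c)
    if n=="top": sl=(slice(180,236),slice(350,412))
    else: sl=(slice(180,225),slice(308,356))
    P=W[sl].reshape(-1,3)
    # white filter with height
    for lo,hi in((33,60),(8,60)):
        m=(P[:,2]>lo)&(P[:,2]<hi); Q=P[m]
        print(n,lo,m.sum(),cv2.minAreaRect(Q[:,:2].astype(np.float32)),np.percentile(Q[:,2],[10,50,90]))
    # holder: 
    P=W.reshape(-1,3); 
# holder by top: board
W=cloud(a); P=W[150:240,180:320].reshape(-1,3)
for lo,hi in((10,26),(30,41)):
    m=(P[:,2]>lo)&(P[:,2]<hi);print("holder",lo,m.sum(),cv2.minAreaRect(P[m][:,:2].astype(np.float32)),np.median(P[m][:,2]))
x=W[...,2]; print("bench z",np.median(x[(abs(x)<15)]))
xs=cloud(b)[...,2]; print("bench z side",np.median(xs[(abs(xs)<15)]))
# montage crop
A=cv2.resize(a["pixels"][150:240,180:320,::-1],None,fx=5.6,fy=5.6,interpolation=cv2.INTER_CUBIC)[:, :784]
cv2.imwrite("pics/hold.png",A)
B=cv2.resize(a["pixels"][180:235,345:415,::-1],(560,440),interpolation=cv2.INTER_CUBIC);cv2.imwrite("pics/mould.png",B)
E
```

```text
top 33 937 ((510.1297607421875, -216.6763153076172), (119.21036529541016, 57.48855972290039), 60.36152267456055) [36.16473985 42.36008223 46.53656953]
top 8 1069 ((510.4890441894531, -223.85882568359375), (130.9007568359375, 65.39474487304688), 59.43782424926758) [24.61417979 41.50900133 46.34952896]
side 33 471 ((511.70343017578125, -213.96571350097656), (128.1720733642578, 62.25094985961914), 60.91767501831055) [36.74887448 43.18659216 46.97464656]
side 8 802 ((501.48077392578125, -273.3393859863281), (258.9906005859375, 96.31527709960938), 80.75139617919922) [13.0525356  37.97229848 46.09230264]
holder 10 3713 ((560.1134643554688, 122.62303161621094), (300.6782531738281, 187.38450622558594), 79.87371826171875) 17.085711136492137
holder 30 2059 ((546.9772338867188, 125.02457427978516), (253.11117553710938, 103.0458755493164), 79.90095520019531) 35.626000180983056
bench z -0.9080453386291083
bench z side 0.36127803157864946
```

View pics/hold.png

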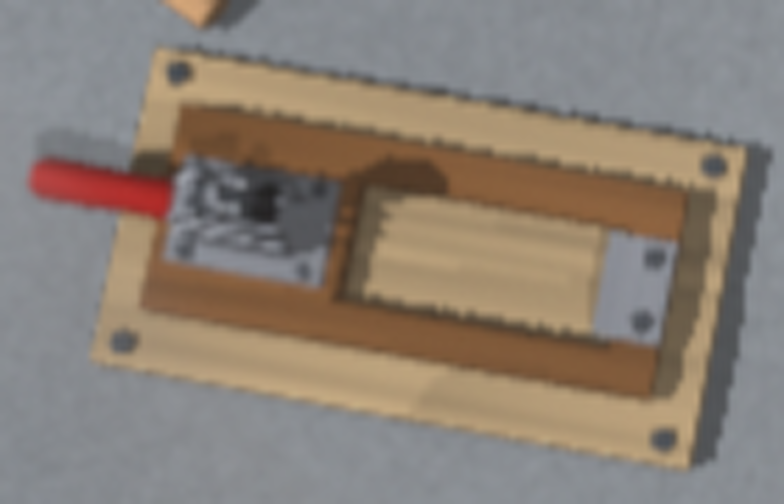

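View pics/mould.png

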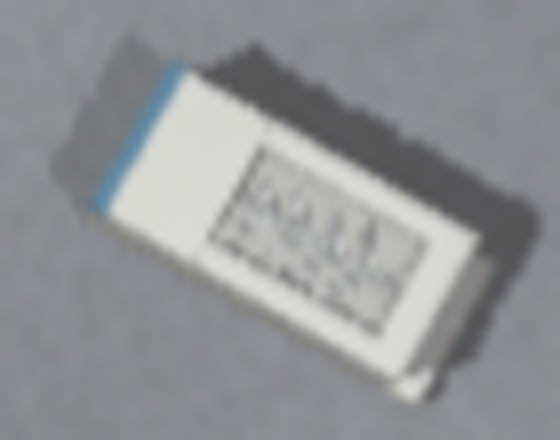

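The mould crop shows the blue toe edge at upper left, from (97,210) to (180,62), and the tongue at lower right. The holder crop shows the lip at right (635,290) and the clamp and red handle at left. Next I refine both poses from the corners.

```bash
python3 - <<'E'
from h import *
c=capture("top")
def pose(px,z,model):
    w=world(c,*np.array(px,float).T,z=z)[:,:2]; M=np.array(model,float)
    a=w-w.mean(0); b=M-M.mean(0)
    th=np.arctan2((b[:,0]*a[:,1]-b[:,1]*a[:,0]).sum(),(a*b).sum())
    R=np.array([[np.cos(th),-np.sin(th)],[np.sin(th),np.cos(th)]])
    o=w.mean(0)-R@M.mean(0); print(o.round(1),"yaxis deg",np.degrees(th)+90,"res",(M@R.T+o-w).round(1).tolist())
m=lambda p,s,o:[(u/s+o[0]-.4,v/s+o[1]-.4) for u,v in p]
pose(m([(180,62),(97,210),(395,378),(480,238)],8,(345,180)),45,[(28,65),(-28,65),(-28,-53),(28,-53)])
pose(m([(182,104),(140,308),(652,398),(687,190)],5.6,(180,150)),36,[(51,161),(-51,161),(-51,-91),(51,-91)])
pose(m([(155,48),(92,360),(690,468),(768,150)],5.6,(180,150)),18,[(80,185),(-80,185),(-80,-115),(80,-115)])
print(ctrl.observe()["time"])
E
```

```text
[ 505.8 -222.6] yaxis deg 59.60906985362372 res [[0.2, 1.4], [1.7, 1.5], [-1.8, -1.9], [-0.1, -1.0]]
[540.   89.2] yaxis deg 80.13291377684014 res [[0.1, 0.4], [-0.2, 0.3], [-0.0, 0.3], [0.1, -0.9]]
[539.4  86.7] yaxis deg 79.70070816918766 res [[1.7, -2.8], [-0.3, -0.8], [-1.7, -2.6], [0.4, 6.3]]
0.25
```

Emit:
carry_out(
  moves=[
    {"tx":14,"ty":-30,"az":-4.2,"jaw":100},
    {"tx":14,"ty":-30,"az":-4.2},
    {"tx":14,"ty":-30,"az":-4.2},
    {"tx":14,"ty":-30,"az":-4.2},
    {"tx":14,"ty":-30,"az":-4.2},
    {"tx":14,"ty":-30,"az":-4.2},
    {"tx":14,"ty":-30,"az":-4.2},
    {"tx":14,"ty":-30,"az":-4.2},
    {"tx":14,"ty":-30,"az":-4.2},
    {"tx":14,"ty":-30,"az":-4.2},
  ],
)

```text
validation failed for argument at $.mo...
```

Emit:
carry_out(
  moves=[
    {"tx":14,"ty":-30,"az":-4.2},
    {"tx":14,"ty":-30,"az":-4.2},
    {"tx":14,"ty":-30,"az":-4.2},
    {"tx":14,"ty":-30,"az":-4.2},
    {"tx":14,"ty":-30,"az":-4.2},
    {"tx":14,"ty":-30,"az":-4.2},
    {"tx":14,"ty":-30,"az":-4.2},
    {"tx":14,"ty":-30,"az":-4.2},
    {"tx":14,"ty":-30,"az":-4.2},
    {"tx":14,"ty":-30,"az":-4.2},
  ],
)

```text
validation failed for argument at $.mo...
```

Emit:
carry_out(
  moves=[
    {"tx":14,"ty":-30,"az":-4.2},
    {"tx":14,"ty":-30,"az":-4.2},
    {"tx":14,"ty":-30,"az":-4.2},
    {"tx":14,"ty":-30,"az":-4.2},
    {"tz":-30},
    {"tz":-30},
    {"tz":-10},
    {},
  ],
)

```text
validation failed for argument at $.mo...
```

Emit:
carry_out(
  moves=[
    {"tx":14,"ty":-30,"tz":0,"ax":0,"ay":0,"az":-4.2,"jaw":100},
  ],
)

```text
time: 0.33
tcp_pos: [176.8, 471.3, 200.4]
tcp_rot: [[-0.926, 0.377, -0.001], [0.377, 0.926, 0.001], [0.001, 0.0, -1.0]]
ft_force: [1.4, -0.1, -1.0]
finger_gap: 85.3
```

All seven keys are required.

Emit:
carry_out(
  moves=[
    {"tx":14,"ty":-30,"tz":0,"ax":0,"ay":0,"az":-4.2,"jaw":100},
    {"tx":14,"ty":-30,"tz":0,"ax":0,"ay":0,"az":-4.2,"jaw":100},
    {"tx":14,"ty":-30,"tz":0,"ax":0,"ay":0,"az":-4.2,"jaw":100},
    {"tx":14,"ty":-30,"tz":0,"ax":0,"ay":0,"az":-4.2,"jaw":100},
    {"tx":14,"ty":-30,"tz":0,"ax":0,"ay":0,"az":-4.2,"jaw":100},
    {"tx":14,"ty":-30,"tz":0,"ax":0,"ay":0,"az":-4.2,"jaw":100},
    {"tx":14,"ty":-30,"tz":0,"ax":0,"ay":0,"az":-4.2,"jaw":100},
    {"tx":14,"ty":-30,"tz":0,"ax":0,"ay":0,"az":-4.2,"jaw":100},
    {"tx":14,"ty":-30,"tz":0,"ax":0,"ay":0,"az":-4.2,"jaw":100},
    {"tx":14,"ty":-30,"tz":0,"ax":0,"ay":0,"az":-4.2,"jaw":100},
  ],
)

```text
time: 1.17
tcp_pos: [317.8, 167.4, 201.2]
tcp_rot: [[-0.43, 0.903, 0.0], [0.903, 0.43, 0.0], [-0.0, 0.0, -1.0]]
ft_force: [1.6, 0.8, 0.4]
finger_gap: 85.5
```

Emit:
carry_out(
  moves=[
    {"tx":14,"ty":-30,"tz":0,"ax":0,"ay":0,"az":-4.2,"jaw":100},
    {"tx":14,"ty":-30,"tz":0,"ax":0,"ay":0,"az":-4.2,"jaw":100},
    {"tx":14,"ty":-30,"tz":0,"ax":0,"ay":0,"az":-4.2,"jaw":100},
    {"tx":14,"ty":-30,"tz":0,"ax":0,"ay":0,"az":-4.2,"jaw":100},
    {"tx":14,"ty":-30,"tz":0,"ax":0,"ay":0,"az":-4.2,"jaw":100},
    {"tx":14,"ty":-30,"tz":0,"ax":0,"ay":0,"az":-4.2,"jaw":100},
    {"tx":14,"ty":-30,"tz":0,"ax":0,"ay":0,"az":-4.2,"jaw":100},
    {"tx":14,"ty":-30,"tz":0,"ax":0,"ay":0,"az":-4.2,"jaw":100},
    {"tx":14,"ty":-30,"tz":0,"ax":0,"ay":0,"az":-4.2,"jaw":100},
    {"tx":14,"ty":-30,"tz":0,"ax":0,"ay":0,"az":-4.2,"jaw":100},
  ],
)

```text
time: 2.0
tcp_pos: [457.9, -132.9, 201.0]
tcp_rot: [[0.285, 0.958, 0.0], [0.958, -0.285, 0.0], [0.0, 0.0, -1.0]]
ft_force: [0.6, 0.2, 0.4]
finger_gap: 85.4
```

Emit:
carry_out(
  moves=[
    {"tx":14,"ty":-30,"tz":0,"ax":0,"ay":0,"az":-4.2,"jaw":100},
    {"tx":14,"ty":-30,"tz":0,"ax":0,"ay":0,"az":-4.2,"jaw":100},
    {"tx":14,"ty":-30,"tz":0,"ax":0,"ay":0,"az":-4.2,"jaw":100},
    {"tx":0,"ty":0,"tz":-35,"ax":0,"ay":0,"az":0,"jaw":100},
    {"tx":0,"ty":0,"tz":-35,"ax":0,"ay":0,"az":0,"jaw":100},
    {"tx":0,"ty":0,"tz":0,"ax":0,"ay":0,"az":0,"jaw":100},
  ],
)

```text
time: 2.5
tcp_pos: [496.8, -219.9, 125.6]
tcp_rot: [[0.485, 0.875, -0.007], [0.875, -0.485, 0.005], [0.001, -0.009, -1.0]]
ft_force: [-0.0, 1.2, -1.2]
finger_gap: 85.5
```

Emit:
carry_out(
  moves=[
    {"tx":5.5,"ty":-3.6,"tz":0,"ax":0,"ay":0,"az":-0.9,"jaw":100},
    {"tx":0,"ty":0,"tz":-30,"ax":0,"ay":0,"az":0,"jaw":100},
    {"tx":0,"ty":0,"tz":-30,"ax":0,"ay":0,"az":0,"jaw":100},
    {"tx":0,"ty":0,"tz":-20,"ax":0,"ay":0,"az":0,"jaw":100},
    {"tx":0,"ty":0,"tz":-15,"ax":0,"ay":0,"az":0,"jaw":100},
    {"tx":0,"ty":0,"tz":-15,"ax":0,"ay":0,"az":0,"jaw":100},
    {"tx":0,"ty":0,"tz":0,"ax":0,"ay":0,"az":0,"jaw":100},
  ],
)

```text
time: 3.08
tcp_pos: [505.6, -224.7, 21.0]
tcp_rot: [[0.498, 0.867, -0.0], [0.867, -0.498, 0.0], [0.0, -0.0, -1.0]]
ft_force: [0.1, 0.1, 0.6]
finger_gap: 85.7
```

```bash
python3 - <<'E'
from h import *
s=ctrl.observe();print(s["tcp_pos"],s["ft_force"])
a=capture("top");b=capture("side")
A=cv2.resize(a["pixels"][165:245,340:425,::-1],(425,400),interpolation=cv2.INTER_CUBIC)
B=cv2.resize(b["pixels"][165:235,295:370,::-1],(428,400),interpolation=cv2.INTER_CUBIC)
cv2.imwrite("pics/g.png",np.hstack([A,B])[:,:800])
E
```

```text
[ 505.5535233  -224.74172948   21.02760141] [0.08674803 0.13548317 0.62473701]
```

View pics/g.png

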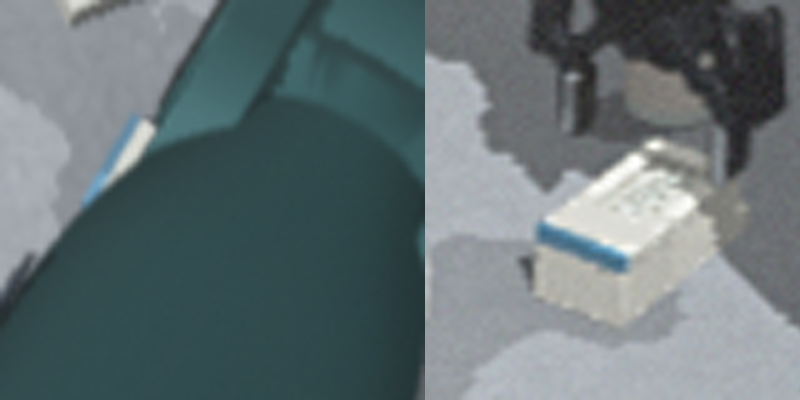

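```bash
python3 - <<'E'
from h import *
b=capture("side")
y=np.array([.867,-.498,0]);o=np.array([505.5,-224.7,0]);x=np.array([.498,.867,0])
f=lambda P:(((proj(b,P)-[295,165])*5.71)+[425,0]).round()
for s in(-43,43): print(f(o+s*y+[0,0,34]))
M=np.array([506.5,-222.2,0])
print("mould top toe/heel corners",[f(M+a*y+c*x+[0,0,45]).tolist() for a,c in((28,65),(-28,65),(-28,-53),(28,-53))])
E
```

```text
[716. 229.]
[583. 180.]
mould top toe/heel corners [[537.0, 223.0], [625.0, 257.0], [742.0, 164.0], [656.0, 134.0]]
```

```bash
python3 - <<'E'
from h import *
b=capture("side");W=cloud(b)
o=np.array([505.5,-224.7,0]);R=np.array([[.867,-.498,0],[.498,.867,0],[0,0,1]])
L=(W-o)@R.T   # local: x=jaw axis, y=mould y, z
px=b["pixels"].astype(int)
for cu,cv_ in((575,125),(575,100),(727,150),(727,170),(740,185),(700,200),(650,180)):
    u=int((cu-425)/5.71+295);v=int(cv_/5.71+165);print(cu,cv_,u,v,L[v,u].round(),px[v,u])
m=(abs(L[...,0])<62)&(abs(L[...,1])<25)&(L[...,2]>15)&(L[...,2]<110)&(px.max(-1)<110)
for lo,hi in((-62,-35),(35,62)):
    q=L[m&(L[...,0]>lo)&(L[...,0]<hi)]; print(len(q),np.percentile(q,[2,50,98],axis=0).round().tolist() if len(q) else 0)
save(b,"side1.png",(270,110,390,240),4.6)
E
```

```text
575 125 321 186 [47.  5. 73.] [65 64 64]
575 100 321 182 [45.  8. 89.] [72 74 75]
727 150 347 191 [-48.   8.  89.] [101 104 107]
727 170 347 194 [-47.   5.  77.] [84 89 91]
740 185 350 197 [   1. -100.   -1.] [114 117 118]
700 200 343 200 [-707. 1161.  854.] [133 131 125]
650 180 334 196 [ 11. -16.  39.] [218 220 216]
45 [[-56.0, -4.0, 74.0], [-52.0, 8.0, 93.0], [-40.0, 12.0, 110.0]]
64 [[43.0, -10.0, 68.0], [46.0, 5.0, 90.0], [58.0, 14.0, 108.0]]
```

View pics/side1.png

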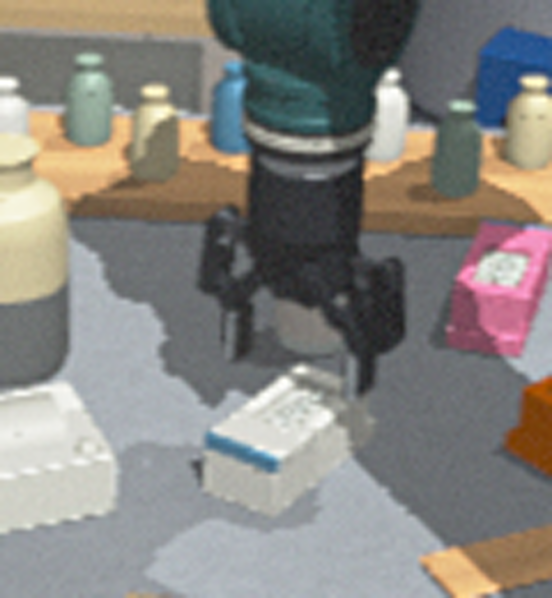

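Emit:
carry_out(
  moves=[
    {"tx":0,"ty":0,"tz":0,"ax":0,"ay":0,"az":0,"jaw":100},
  ],
)

```text
time: 3.37
tcp_pos: [506.0, -225.2, 22.6]
tcp_rot: [[0.498, 0.867, 0.002], [0.867, -0.498, -0.001], [-0.0, 0.002, -1.0]]
ft_force: [-0.3, -0.5, -0.3]
finger_gap: 85.6
```

```bash
python3 - <<'E'
from h import *
s=ctrl.observe();print(s["time"],s["tcp_pos"],s["qpos"])
b=capture("side");W=cloud(b)
o=np.array([505.5,-224.7,0]);R=np.array([[.867,-.498,0],[.498,.867,0],[0,0,1]])
L=(W-o)@R.T; px=b["pixels"].astype(int)
for cu,cv_ in((300,320),(300,340),(290,270),(310,200),(310,165),(235,340),(235,355),(238,362),(365,370),(365,385),(350,340)):
    u=int(cu/4.6+270);v=int(cv_/4.6+110);print(cu,cv_,L[v,u].round(),px[v,u])
E
```

```text
3.3667 [ 506.02398428 -225.23587899   22.63369068] [-5.65906088e-01  4.24744798e-01 -3.15104875e-01  8.28650195e-01
 -6.11090928e-06  1.52589350e+00]
300 320 [  74. -120.   34.] [131 125 121]
300 340 [  75. -124.   16.] [131 125 121]
290 270 [  2.  11. 152.] [50 50 51]
310 200 [-21.  31. 216.] [45 47 54]
310 165 [-22.  35. 243.] [65 66 70]
235 340 [44. 10. 87.] [75 77 79]
235 355 [44. 10. 73.] [63 64 64]
238 362 [44.  9. 69.] [78 77 81]
365 370 [-57.  11.  97.] [42 42 44]
365 385 [-55.   7.  84.] [47 45 49]
350 340 [-46.  13. 118.] [49 47 50]
```

```bash
python3 - <<'E'
from h import *
b=capture("side")
o=np.array([163.4,498.6,0]);y=np.array([.3116,.950,0])
for s in(-45,45):
  for z in(201,214,246): print(s,z,(proj(b,o+s*y+[0,0,z])*1.25).round())
E
```

```text
-45 201 [650. 412.]
-45 214 [652. 406.]
-45 246 [658. 389.]
45 201 [646. 459.]
45 214 [648. 452.]
45 246 [654. 434.]
```

Depth puts the visible open finger tips at z≈68, where the TCP reading implies about 34. A gentle close here tells which is right and is harmless either way.

Emit:
carry_out(
  moves=[
    {"tx":0,"ty":0,"tz":0,"ax":0,"ay":0,"az":0,"jaw":50},
    {"tx":0,"ty":0,"tz":0,"ax":0,"ay":0,"az":0,"jaw":50},
    {"tx":0,"ty":0,"tz":0,"ax":0,"ay":0,"az":0,"jaw":50},
    {"tx":0,"ty":0,"tz":0,"ax":0,"ay":0,"az":0,"jaw":50},
  ],
  squeeze=20,
)

```text
time: 3.8
tcp_pos: [505.1, -224.7, 21.1]
tcp_rot: [[0.498, 0.867, -0.0], [0.867, -0.498, 0.0], [0.0, -0.0, -1.0]]
ft_force: [0.2, 0.1, -0.2]
finger_gap: 42.6
```

```bash
python3 - <<'E'
from h import *
b=capture("side");W=cloud(b)
o=np.array([505.5,-224.7,0]);R=np.array([[.867,-.498,0],[.498,.867,0],[0,0,1]])
L=(W-o)@R.T; px=b["pixels"].astype(int)
m=(abs(L[...,0])<62)&(abs(L[...,1])<25)&(L[...,2]>15)&(L[...,2]<110)&(px.max(-1)<110)
for lo,hi in((-62,-15),(15,62)):
    q=L[m&(L[...,0]>lo)&(L[...,0]<hi)]; print(len(q),np.percentile(q,[2,50,98],axis=0).round().tolist() if len(q) else 0)
save(b,"side2.png",(300,160,370,230),6)
E
```

```text
89 [[-52.0, -11.0, 64.0], [-32.0, 9.0, 99.0], [-20.0, 16.0, 109.0]]
120 [[19.0, -10.0, 55.0], [26.0, 7.0, 93.0], [54.0, 18.0, 110.0]]
```

View pics/side2.png

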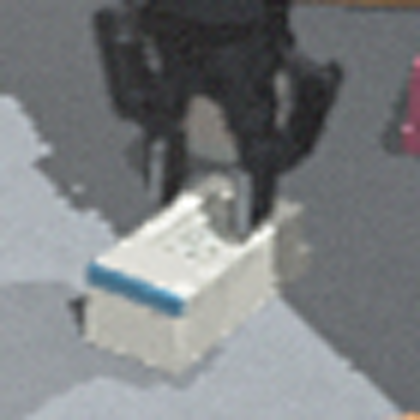

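Confirmed: the tips really are about 32 mm above what the TCP reading implies, so the jaws closed in air over the mould at (240,230) in the crop. I open again and go 35 mm lower under force watch.

Emit:
carry_out(
  moves=[
    {"tx":0,"ty":0,"tz":0,"ax":0,"ay":0,"az":0,"jaw":100},
    {"tx":0,"ty":0,"tz":0,"ax":0,"ay":0,"az":0,"jaw":100},
    {"tx":0,"ty":0,"tz":0,"ax":0,"ay":0,"az":0,"jaw":100},
    {"tx":0,"ty":0,"tz":0,"ax":0,"ay":0,"az":0,"jaw":100},
    {"tx":0,"ty":0,"tz":-6,"ax":0,"ay":0,"az":0,"jaw":100},
    {"tx":0,"ty":0,"tz":-6,"ax":0,"ay":0,"az":0,"jaw":100},
    {"tx":0,"ty":0,"tz":-6,"ax":0,"ay":0,"az":0,"jaw":100},
  ],
)

```text
time: 4.43
tcp_pos: [504.9, -224.6, 2.3]
tcp_rot: [[0.498, 0.867, -0.0], [0.867, -0.498, 0.0], [0.0, -0.0, -1.0]]
ft_force: [-0.5, -0.7, -0.1]
finger_gap: 85.7
```

Emit:
carry_out(
  moves=[
    {"tx":0,"ty":0,"tz":-6,"ax":0,"ay":0,"az":0,"jaw":100},
    {"tx":0,"ty":0,"tz":-6,"ax":0,"ay":0,"az":0,"jaw":100},
    {"tx":0,"ty":0,"tz":-5,"ax":0,"ay":0,"az":0,"jaw":100},
    {"tx":0,"ty":0,"tz":0,"ax":0,"ay":0,"az":0,"jaw":100},
  ],
)

```text
time: 4.77
tcp_pos: [504.5, -224.4, -15.1]
tcp_rot: [[0.498, 0.867, -0.001], [0.867, -0.498, 0.001], [0.0, -0.002, -1.0]]
ft_force: [-0.3, -0.5, -0.2]
finger_gap: 85.2
```

```bash
python3 - <<'E'
from h import *
s=ctrl.observe();print(s["tcp_pos"],s["ft_force"],s["finger_gap"])
b=capture("side");W=cloud(b)
o=np.array([505.5,-224.7,0]);R=np.array([[.867,-.498,0],[.498,.867,0],[0,0,1]])
L=(W-o)@R.T; px=b["pixels"].astype(int)
m=(abs(L[...,0])<62)&(abs(L[...,1])<25)&(L[...,2]>5)&(L[...,2]<110)&(px.max(-1)<110)
for lo,hi in((-62,-35),(35,62)):
    q=L[m&(L[...,0]>lo)&(L[...,0]<hi)]; print(len(q),np.percentile(q,[2,50,98],axis=0).round().tolist() if len(q) else 0)
E
```

```text
[ 504.46060421 -224.36973417  -15.13790176] [-0.32610447 -0.53600877 -0.24246879] 85.24976371566292
121 [[-61.0, -12.0, 37.0], [-48.0, 8.0, 81.0], [-36.0, 19.0, 102.0]]
116 [[37.0, -10.0, 33.0], [47.0, 8.0, 69.0], [61.0, 17.0, 106.0]]
```

Emit:
carry_out(
  moves=[
    {"tx":0,"ty":0,"tz":0,"ax":0,"ay":0,"az":0,"jaw":55},
    {"tx":0,"ty":0,"tz":0,"ax":0,"ay":0,"az":0,"jaw":55},
    {"tx":0,"ty":0,"tz":0,"ax":0,"ay":0,"az":0,"jaw":50},
    {"tx":0,"ty":0,"tz":0,"ax":0,"ay":0,"az":0,"jaw":50},
    {"tx":0,"ty":0,"tz":0,"ax":0,"ay":0,"az":0,"jaw":50},
  ],
  squeeze=40,
)

```text
time: 5.23
tcp_pos: [505.3, -224.9, -13.5]
tcp_rot: [[0.498, 0.867, 0.001], [0.867, -0.498, -0.0], [-0.0, 0.001, -1.0]]
ft_force: [-0.4, -0.1, 7.2]
finger_gap: 55.4
```

Emit:
carry_out(
  moves=[
    {"tx":0,"ty":0,"tz":4,"ax":0,"ay":0,"az":0,"jaw":50},
    {"tx":0,"ty":0,"tz":10,"ax":0,"ay":0,"az":0,"jaw":50},
    {"tx":0,"ty":0,"tz":20,"ax":0,"ay":0,"az":0,"jaw":50},
    {"tx":0,"ty":0,"tz":25,"ax":0,"ay":0,"az":0,"jaw":50},
    {"tx":0,"ty":0,"tz":25,"ax":0,"ay":0,"az":0,"jaw":50},
    {"tx":1,"ty":10,"tz":6,"ax":0,"ay":0,"az":2,"jaw":50},
    {"tx":3,"ty":20,"tz":0,"ax":0,"ay":0,"az":2,"jaw":50},
    {"tx":3,"ty":25,"tz":0,"ax":0,"ay":0,"az":2,"jaw":50},
    {"tx":3,"ty":25,"tz":0,"ax":0,"ay":0,"az":2,"jaw":50},
    {"tx":3,"ty":25,"tz":0,"ax":0,"ay":0,"az":2,"jaw":50},
  ],
)

```text
time: 6.07
tcp_pos: [517.5, -118.1, 75.8]
tcp_rot: [[0.337, 0.942, -0.001], [0.942, -0.337, 0.0], [0.0, -0.001, -1.0]]
ft_force: [-0.6, 0.4, -4.6]
finger_gap: 54.8
```

Emit:
carry_out(
  moves=[
    {"tx":3,"ty":25,"tz":0,"ax":0,"ay":0,"az":2,"jaw":50},
    {"tx":3,"ty":25,"tz":0,"ax":0,"ay":0,"az":2,"jaw":50},
    {"tx":3,"ty":25,"tz":0,"ax":0,"ay":0,"az":2,"jaw":50},
    {"tx":3,"ty":25,"tz":0,"ax":0,"ay":0,"az":2,"jaw":50},
    {"tx":3,"ty":25,"tz":0,"ax":0,"ay":0,"az":2,"jaw":50},
    {"tx":3,"ty":25,"tz":0,"ax":0,"ay":0,"az":0,"jaw":50},
    {"tx":3,"ty":25,"tz":0,"ax":0,"ay":0,"az":0,"jaw":50},
    {"tx":2,"ty":15,"tz":0,"ax":0,"ay":0,"az":0,"jaw":50},
    {"tx":0,"ty":0,"tz":0,"ax":0,"ay":0,"az":0,"jaw":50},
    {"tx":0,"ty":0,"tz":0,"ax":0,"ay":0,"az":0,"jaw":50},
  ],
)

```text
time: 6.9
tcp_pos: [540.4, 71.3, 75.7]
tcp_rot: [[0.168, 0.986, -0.001], [0.986, -0.168, -0.0], [-0.0, -0.001, -1.0]]
ft_force: [-1.0, -1.3, -5.0]
finger_gap: 55.1
```

```bash
python3 - <<'E'
from h import *
s=ctrl.observe();print(s["tcp_pos"],s["tcp_rot"].round(3).tolist(),s["ft_force"],s["wrist_torque"],s["finger_gap"])
b=capture("side");save(b,"side3.png",(240,180,400,340),3.75)
E
```

```text
[540.43716695  71.28854351  75.73418293] [[0.168, 0.986, -0.001], [0.986, -0.168, -0.0], [-0.0, -0.001, -1.0]] [-0.96883503 -1.29950137 -4.95836629] [-0.06996542  0.01213103  0.06432357] 55.05793593247812
```

View pics/side3.png

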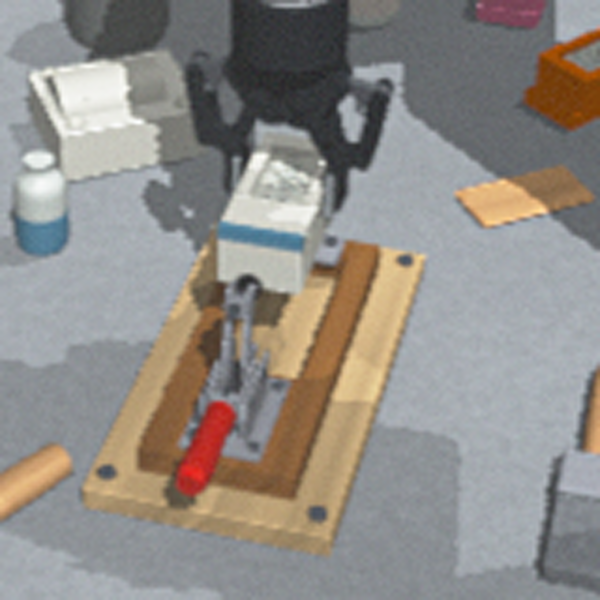

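The side crop shows the mould held level, with the blue toe edge at (262,235), above the pocket and the red handle at (205,450). I write a small edge-based pose fitter so mould and holder can be compared in the same camera.

```bash
cat > fit.py <<'E'
from h import *
from scipy.optimize import least_squares
from scipy.ndimage import map_coordinates, gaussian_filter
from scipy.spatial.transform import Rotation as Rot
def seg(*pts): return [(np.array(a,float),np.array(b,float)) for a,b in zip(pts,pts[1:])]
def rect(x0,x1,y0,y1,z): return seg((x0,y0,z),(x1,y0,z),(x1,y1,z),(x0,y1,z),(x0,y0,z))
HOLD=rect(-80,80,-115,185,18)+rect(-51,51,-91,161,36)+seg((32,-66,36),(32,66,36))+seg((-32,-66,36),(-32,66,36))
MOULD=rect(-28,28,-53,65,45)+seg((-28,65,0),(28,65,0))+seg((-28,65,0),(-28,65,45))+seg((28,65,0),(28,65,45))+seg((-28,65,0),(-28,-53,0))+seg((28,65,0),(28,-53,0))
def tf(p,X):  # p=x,y,z,yaw,pitch(about own x) deg ; yaw = angle of y axis minus 90
    R=Rot.from_euler('ZX',[p[3],p[4]],degrees=True).as_matrix(); return X@R.T+np.array(p[:3])
def fit(c,segs,p0,free,reach=4,iters=6,n=25,skip=None):
    g=gaussian_filter(c["pixels"].astype(float).mean(-1),.6)
    p=np.array(p0,float); free=list(free)
    X=np.concatenate([a+(b-a)*np.linspace(.04,.96,n)[:,None] for a,b in segs]); D=np.concatenate([np.repeat((b-a)[None],n,0) for a,b in segs])
    ss=np.arange(-reach,reach+.01,.25)
    for it in range(iters):
        u=proj(c,tf(p,X)); t=proj(c,tf(p,X+.02*D))-u; t/=np.linalg.norm(t,axis=1)[:,None]; nn=np.stack([-t[:,1],t[:,0]],1)
        S=u[:,None]+ss[None,:,None]*nn[:,None]
        I=map_coordinates(g,[S[...,1],S[...,0]],order=1,mode='nearest'); G=np.abs(np.gradient(I,axis=1))*np.exp(-(ss/ (reach*.6))**2)
        k=G.argmax(1); ok=G.max(1)>1.2
        tgt=u+ss[k][:,None]*nn
        def res(q):
            pp=p.copy(); pp[free]=q; return ((proj(c,tf(pp,X))-tgt)*nn).sum(1)[ok]
        r=least_squares(res,p[free],loss='soft_l1',f_scale=.5); p[free]=r.x
        reach=max(2,reach*.8); ss=np.arange(-reach,reach+.01,.25)
    rr=np.abs(res(r.x)); return p,np.median(rr),ok.sum(),len(X)
def overlay(c,items,name,box,s):
    im=cv2.resize(c["pixels"][box[1]:box[3],box[0]:box[2],::-1],None,fx=s,fy=s,interpolation=cv2.INTER_CUBIC)
    for segs,p,col in items:
        for a,b in segs:
            q=((proj(c,tf(p,np.array([a,b])))-[box[0],box[1]]+.5)*s).astype(int); cv2.line(im,tuple(map(int,q[0])),tuple(map(int,q[1])),col,1)
    cv2.imwrite("pics/"+name,im)
E
python3 - <<'E'
from fit import *
a=capture("top");b=capture("side")
h0=[540,89.5,0,-10,0]
ht=fit(a,HOLD,h0,[0,1,3]);hs=fit(b,HOLD,h0,[0,1,3])
m0=[540.5,74,71,-10,0]
ms=fit(b,MOULD,m0,[0,1,2,3,4],reach=5)
toe=seg((-28,65,45),(28,65,45))+seg((28,65,45),(28,40,45))+seg((-28,65,45),(-28,40,45))
for n,q in(("Htop",ht),("Hside",hs),("Mside",ms)):print(n,q[0].round(2),q[1:])
# depth check of the mould: top plane points
W=cloud(b);R=Rot.from_euler('Z',ms[0][3],degrees=True).as_matrix();L=(W-np.r_[ms[0][:3]])@R
m=(abs(L[...,0])<25)&(L[...,1]>28)&(L[...,1]<62)&(abs(L[...,2]-45)<15);print("landing local z",np.median(L[m][:,2]),np.polyfit(L[m][:,1],L[m][:,2],1),m.sum())
m=(abs(L[...,0])<24)&(L[...,2]>5)&(L[...,2]<40)&(abs(L[...,1]-65)<12);print("toe face local y",np.median(L[m][:,1]),m.sum())
A=[(HOLD,hs[0],(0,255,255)),(MOULD,ms[0],(0,0,255))]
overlay(b,A,"ov_s.png",(240,190,400,340),5)
E
```

```text
Htop [543.21  89.39   0.   -10.88   0.  ] (np.float64(0.25234871927841984), np.int64(112), 250)
Hside [541.3   90.99   0.    -9.43   0.  ] (np.float64(0.24987337498015647), np.int64(215), 250)
Mside [546.4   88.78  80.57  -4.87   6.07] (np.float64(0.16068514882918278), np.int64(180), 225)
landing local z 49.64461143609502 [-0.56358041 72.58648453] 273
toe face local y 53.48339311517558 15
```

View pics/ov_s.png

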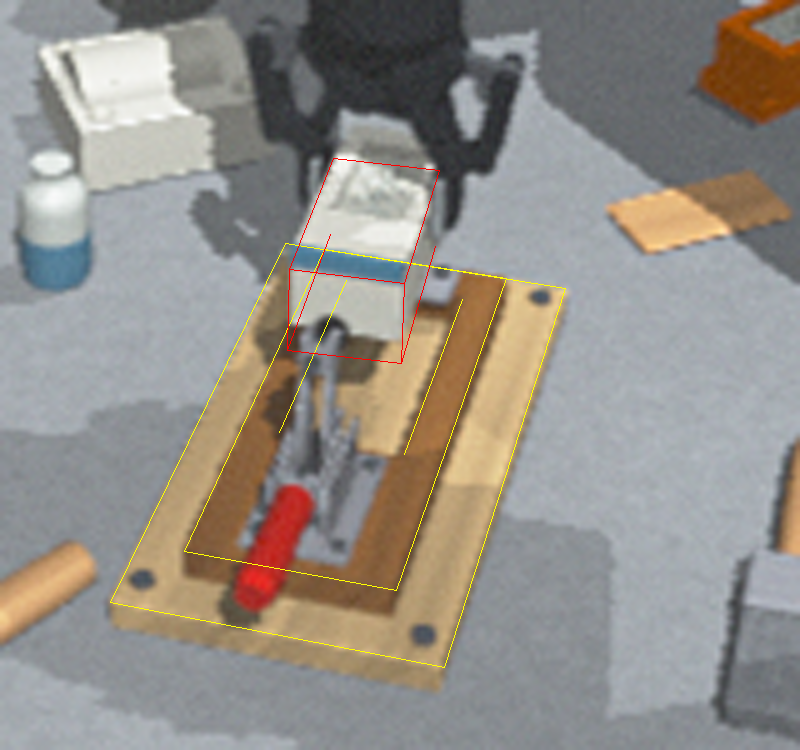

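The holder overlay sits well, but the mould fit latched onto the blue strip's lower border at (350,275), with the true lower toe edge at (345,330). I refit without that edge, with the orientation taken from the tool.

```bash
cat >> fit.py <<'E'
M2=seg((-28,65,0),(28,65,0))+seg((-28,65,0),(-28,65,38))+seg((28,65,0),(28,65,38))+seg((-28,55,45),(-28,5,45))+seg((28,55,45),(28,5,45))
E
python3 - <<'E'
from fit import *
b=capture("side")
hs=fit(b,HOLD,[540,89.5,0,-10,0],[0,1,3])[0]
W=cloud(b)
R=Rot.from_euler('Z',-9.7,degrees=True).as_matrix()
for z0 in(66,74,82):
    ms=fit(b,M2,[541,73,z0,-9.7,0],[0,1,2],reach=5);p=ms[0]
    L=(W-p[:3])@R
    m=(abs(L[...,0])<22)&(L[...,1]>28)&(L[...,1]<54)&(abs(L[...,2]-45)<15)
    k=(abs(L[...,0])<24)&(L[...,2]>5)&(L[...,2]<33)&(abs(L[...,1]-65)<15)
    print(p.round(2),ms[1:],"landing z",np.median(L[m][:,2]),np.polyfit(L[m][:,1],L[m][:,2],1)[0],m.sum(),"toe y",np.median(L[k][:,1]),k.sum())
overlay(b,[(HOLD,hs,(0,255,255)),(MOULD,p,(0,0,255))],"ov_s2.png",(270,190,370,290),6)
E
```

```text
return _methods._mean(a, axis=axis, dtype=dtype,
  ret = ret.dtype.type(ret / rcount)
Traceback (most recent call last):
TypeError: expected non-empty vector for x
```

```bash
python3 - <<'E'
from fit import *
b=capture("side");W=cloud(b)
R=Rot.from_euler('Z',-9.7,degrees=True).as_matrix();O=np.array([541,90,0]);L=(W-O)@R
for y in range(205,262,3): print(y,[L[y,x].round().astype(int).tolist() for x in(302,310,318)])
E
```

```text
205 [[121, -316, 1], [14, 1, 207], [-5, 1, 210]]
208 [[117, -300, 0], [16, -7, 194], [-5, -1, 200]]
211 [[112, -281, 1], [17, -12, 181], [-3, -12, 185]]
214 [[36, -6, 173], [84, -275, -1], [62, -287, -5]]
217 [[36, -7, 164], [27, -52, 137], [8, -60, 136]]
220 [[36, -7, 155], [24, -39, 137], [6, -53, 131]]
223 [[36, -6, 146], [22, -33, 132], [3, -42, 129]]
226 [[36, -8, 136], [20, -25, 128], [0, -26, 131]]
229 [[36, -5, 129], [17, -12, 128], [-2, -20, 126]]
232 [[30, 14, 133], [13, 3, 129], [-5, -7, 126]]
235 [[26, 28, 134], [8, 22, 134], [-11, 16, 133]]
238 [[23, 41, 135], [3, 39, 138], [-14, 29, 134]]
241 [[20, 50, 133], [1, 46, 134], [-18, 43, 136]]
244 [[20, 51, 125], [1, 47, 126], [-19, 49, 132]]
247 [[21, 48, 114], [1, 48, 118], [-20, 49, 123]]
250 [[20, 50, 106], [0, 48, 109], [-19, 47, 112]]
253 [[21, 47, 95], [0, 51, 102], [-19, 44, 101]]
256 [[4, 106, 132], [0, 49, 91], [-21, 52, 98]]
259 [[2, 114, 130], [21, -33, 16], [0, -38, 17]]
```

```bash
python3 - <<'E'
from fit import *
b=capture("side")
hs=fit(b,HOLD,[540,89.5,0,-10,0],[0,1,3])[0]; print(hs.round(2))
for fr in([0,1],[0,1,2],[0,1,3]):
    ms=fit(b,M2,[538,74,89.5,-9.7,0],fr,reach=4);p=ms[0]
    d=Rot.from_euler('Z',hs[3],degrees=True).inv().apply(p[:3]-hs[:3])
    print(p.round(2),ms[1:],"rel to holder",d.round(2))
overlay(b,[(HOLD,hs,(0,255,255)),(MOULD,p,(0,0,255))],"ov_s3.png",(270,190,370,290),6)
E
```

```text
[541.41  91.1    0.    -9.49   0.  ]
[541.88  71.92  89.5   -9.7    0.  ] (np.float64(0.01523647826983833), np.int64(123), 125) rel to holder [  3.62 -18.84  89.5 ]
[540.43  85.98 100.42  -9.7    0.  ] (np.float64(0.09879841228045651), np.int64(123), 125) rel to holder [ -0.12  -5.2  100.42]
[542.34  71.83  89.5   -9.12   0.  ] (np.float64(0.006122964693044177), np.int64(123), 125) rel to holder [  4.09 -18.85  89.5 ]
```

View pics/ov_s3.png

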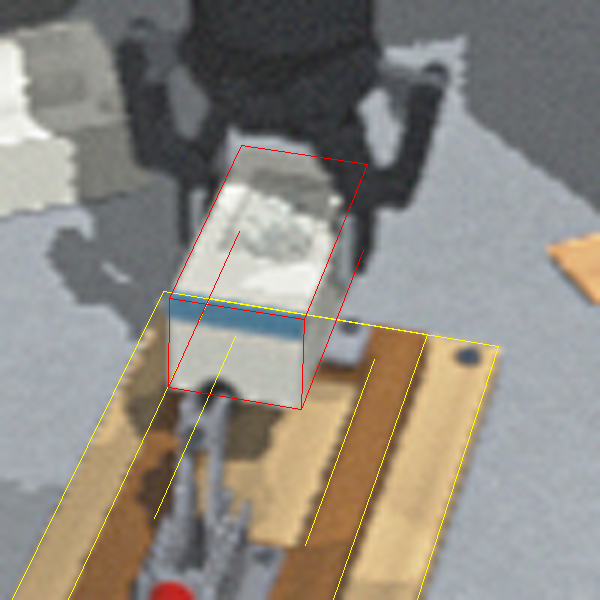

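The fit now matches the toe (blue strip (170..305,300..335) on the end face). The mould sits +3.7 mm in x and about −18 mm in y relative to the pocket, with its underside at z≈89.5. Next I tilt the toe up 20° and move over the entry point.

Emit:
carry_out(
  moves=[
    {"tx":0.5,"ty":8,"tz":-2,"ax":4.93,"ay":-0.84,"az":0,"jaw":50},
    {"tx":0.5,"ty":8,"tz":-2,"ax":4.93,"ay":-0.84,"az":0,"jaw":50},
    {"tx":0.5,"ty":8,"tz":-3,"ax":4.93,"ay":-0.84,"az":0,"jaw":50},
    {"tx":0.4,"ty":9,"tz":-3,"ax":4.93,"ay":-0.84,"az":0,"jaw":50},
    {"tx":0,"ty":0,"tz":0,"ax":0,"ay":0,"az":0,"jaw":50},
    {"tx":0,"ty":0,"tz":0,"ax":0,"ay":0,"az":0,"jaw":50},
  ],
)

```text
time: 7.7
tcp_pos: [542.7, 101.9, 65.7]
tcp_rot: [[0.163, 0.985, 0.057], [0.926, -0.173, 0.335], [0.339, -0.002, -0.941]]
ft_force: [-0.7, -0.2, -4.9]
finger_gap: 55.5
```

```bash
cat > look.py <<'E'
from fit import *
import sys
def look(name,y,z,pitch,box=(270,170,370,290),x=0,free=(0,1,2),hold=(541.41,91.1,0,-9.49,0),draw=True):
    s=ctrl.observe();b=capture("side");hs=np.array(hold)
    RH=Rot.from_euler('Z',hs[3],degrees=True)
    p0=np.r_[RH.apply([x,y,z])+hs[:3],-9.67,pitch]
    W=cloud(b)
    for fr in([0,1],list(free)):
        p,med,n,N=fit(b,M2,p0,fr,reach=4)
        print("rel",RH.inv().apply(p[:3]-hs[:3]).round(2),p[3:].round(2),round(med,2),n)
    L=Rot.from_euler('ZX',p0[3:],degrees=True).inv().apply((W-p0[:3]).reshape(-1,3)).reshape(W.shape)
    m=(abs(L[...,0])<22)&(L[...,1]>28)&(L[...,1]<54)&(abs(L[...,2]-45)<12); k=(abs(L[...,0])<22)&(L[...,2]>10)&(L[...,2]<38)&(abs(L[...,1]-65)<12)
    if m.sum()>9: 
        f=np.polyfit(L[m][:,1]-41,L[m][:,2],1);print("depth: landing local z %.1f slope deg %.1f n %d"%(f[1],np.degrees(f[0]),m.sum()))
    if k.sum()>9: print("toe local y %.1f n %d"%(np.median(L[k][:,1]),k.sum()))
    print("tcp",s["tcp_pos"].round(1),"F",s["ft_force"].round(1),"M",s["wrist_torque"].round(2),"gap",round(s["finger_gap"],1),"t",round(s["time"],2))
    if draw: overlay(b,[(HOLD,hs,(0,255,255)),(MOULD,p,(0,0,255))],name,box,5)
E
python3 -c "
from look import *
look('t1.png',9.6,79,20)"
```

```text
rel [ 0.45  8.74 79.  ] [-9.67 20.  ] 0.01 123
rel [-0.73 13.3  82.54] [-9.67 20.  ] 0.0 123
depth: landing local z 45.2 slope deg -0.1 n 52
toe local y 66.4 n 194
tcp [542.7 101.9  65.7] F [-0.7 -0.2 -4.9] M [-0.63  0.05  0.02] gap 55.5 t 7.7
```

View pics/t1.png

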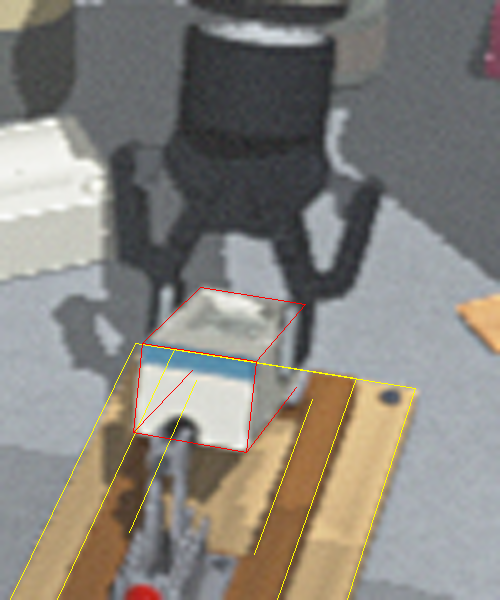

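The overlay matches the tilted mould well, with the toe edge at (140..255,345..360); rel x 0.4, y≈9, tilt 20°. (11 pictures viewed so far.) I go down with the tongue just ahead of the lip.

Emit:
carry_out(
  moves=[
    {"tx":-0.2,"ty":1.1,"tz":0,"ax":0,"ay":0,"az":0,"jaw":50},
    {"tx":0,"ty":0,"tz":-6,"ax":0,"ay":0,"az":0,"jaw":50},
    {"tx":0,"ty":0,"tz":-6,"ax":0,"ay":0,"az":0,"jaw":50},
    {"tx":0,"ty":0,"tz":-5,"ax":0,"ay":0,"az":0,"jaw":50},
    {"tx":0,"ty":0,"tz":0,"ax":0,"ay":0,"az":0,"jaw":50},
  ],
)

```text
time: 8.17
tcp_pos: [542.0, 104.7, 47.8]
tcp_rot: [[0.161, 0.985, 0.056], [0.926, -0.17, 0.337], [0.342, -0.003, -0.94]]
ft_force: [0.3, 0.1, -4.5]
finger_gap: 55.3
```

Emit:
carry_out(
  moves=[
    {"tx":0,"ty":0,"tz":-4,"ax":0,"ay":0,"az":0,"jaw":50},
    {"tx":0,"ty":0,"tz":-4,"ax":0,"ay":0,"az":0,"jaw":50},
    {"tx":0,"ty":0,"tz":-3,"ax":0,"ay":0,"az":0,"jaw":50},
    {"tx":0,"ty":0,"tz":0,"ax":0,"ay":0,"az":0,"jaw":50},
  ],
)

```text
time: 8.5
tcp_pos: [542.4, 104.4, 37.4]
tcp_rot: [[0.161, 0.985, 0.057], [0.926, -0.171, 0.337], [0.342, -0.002, -0.94]]
ft_force: [-0.3, 0.4, -4.7]
finger_gap: 55.2
```

```bash
python3 -c "
from look import *
look('t2.png',9.9,51,20)"
```

```text
rel [-0.23 10.9  51.  ] [-9.67 20.  ] 0.01 125
rel [ 1.6   4.1  45.41] [-9.67 20.  ] 0.02 125
depth: landing local z 44.5 slope deg 0.9 n 53
toe local y 68.1 n 120
tcp [542.4 104.4  37.4] F [-0.3  0.4 -4.7] M [-0.6   0.12  0.  ] gap 55.2 t 8.5
```

Emit:
carry_out(
  moves=[
    {"tx":-0.2,"ty":-1,"tz":-3,"ax":0,"ay":0,"az":0,"jaw":50},
    {"tx":0,"ty":0,"tz":-2,"ax":0,"ay":0,"az":0,"jaw":50},
    {"tx":0,"ty":0,"tz":-2,"ax":0,"ay":0,"az":0,"jaw":50},
    {"tx":0,"ty":0,"tz":0,"ax":0,"ay":0,"az":0,"jaw":50},
    {"tx":0,"ty":0,"tz":0,"ax":0,"ay":0,"az":0,"jaw":50},
  ],
)

```text
time: 8.97
tcp_pos: [542.5, 103.4, 31.0]
tcp_rot: [[0.161, 0.985, 0.057], [0.926, -0.171, 0.337], [0.342, -0.001, -0.94]]
ft_force: [-0.7, 0.3, -4.6]
finger_gap: 55.2
```

Emit:
carry_out(
  moves=[
    {"tx":0,"ty":0,"tz":-1,"ax":0,"ay":0,"az":0,"jaw":50},
    {"tx":0,"ty":0,"tz":-0.5,"ax":0,"ay":0,"az":0,"jaw":50},
    {"tx":0,"ty":0,"tz":0,"ax":0,"ay":0,"az":0,"jaw":50},
  ],
)

```text
time: 9.22
tcp_pos: [542.5, 103.4, 29.5]
tcp_rot: [[0.161, 0.985, 0.057], [0.926, -0.171, 0.337], [0.342, -0.001, -0.94]]
ft_force: [0.9, 0.3, -3.8]
finger_gap: 55.2
```

Emit:
carry_out(
  moves=[
    {"tx":0,"ty":0,"tz":-0.7,"ax":0,"ay":0,"az":0,"jaw":50},
    {"tx":0,"ty":0,"tz":0,"ax":0,"ay":0,"az":0,"jaw":50},
    {"tx":0,"ty":0,"tz":0,"ax":0,"ay":0,"az":0,"jaw":50},
  ],
)

```text
time: 9.47
tcp_pos: [542.5, 103.4, 28.9]
tcp_rot: [[0.161, 0.985, 0.057], [0.926, -0.171, 0.337], [0.342, -0.001, -0.94]]
ft_force: [-0.2, 0.0, -4.8]
finger_gap: 55.2
```

```bash
python3 -c "
from look import *
look('t3.png',10,42,20)"
```

```text
rel [ 0.22  9.3  42.  ] [-9.67 20.  ] 0.01 124
rel [-0.73 12.92 45.  ] [-9.67 20.  ] 0.0 124
depth: landing local z 45.3 slope deg 0.8 n 55
toe local y 67.3 n 116
tcp [542.5 103.4  28.9] F [-0.2  0.  -4.8] M [-0.65  0.11 -0.  ] gap 55.2 t 9.47
```

Emit:
carry_out(
  moves=[
    {"tx":0,"ty":0,"tz":-0.7,"ax":0,"ay":0,"az":0,"jaw":50},
    {"tx":0,"ty":0,"tz":0,"ax":0,"ay":0,"az":0,"jaw":50},
    {"tx":0,"ty":0,"tz":0,"ax":0,"ay":0,"az":0,"jaw":50},
  ],
)

```text
time: 9.77
tcp_pos: [542.5, 103.4, 28.1]
tcp_rot: [[0.161, 0.985, 0.057], [0.926, -0.171, 0.337], [0.342, -0.001, -0.94]]
ft_force: [0.5, 0.5, -4.2]
finger_gap: 55.3
```

Emit:
carry_out(
  moves=[
    {"tx":0,"ty":0,"tz":-0.6,"ax":0,"ay":0,"az":0,"jaw":50},
    {"tx":0,"ty":0,"tz":0,"ax":0,"ay":0,"az":0,"jaw":50},
    {"tx":0,"ty":0,"tz":0,"ax":0,"ay":0,"az":0,"jaw":50},
  ],
)

```text
time: 10.02
tcp_pos: [542.5, 103.4, 27.5]
tcp_rot: [[0.161, 0.985, 0.057], [0.926, -0.171, 0.337], [0.342, -0.001, -0.94]]
ft_force: [0.8, 0.6, -4.2]
finger_gap: 55.1
```

Emit:
carry_out(
  moves=[
    {"tx":0,"ty":0,"tz":-0.6,"ax":0,"ay":0,"az":0,"jaw":50},
    {"tx":0,"ty":0,"tz":0,"ax":0,"ay":0,"az":0,"jaw":50},
    {"tx":0,"ty":0,"tz":0,"ax":0,"ay":0,"az":0,"jaw":50},
  ],
)

```text
time: 10.27
tcp_pos: [542.5, 103.4, 27.0]
tcp_rot: [[0.161, 0.985, 0.057], [0.926, -0.171, 0.337], [0.342, -0.001, -0.94]]
ft_force: [0.1, -0.1, -3.4]
finger_gap: 55.2
```

Emit:
carry_out(
  moves=[
    {"tx":0,"ty":0,"tz":-0.5,"ax":0,"ay":0,"az":0,"jaw":50},
    {"tx":0,"ty":0,"tz":0,"ax":0,"ay":0,"az":0,"jaw":50},
    {"tx":0,"ty":0,"tz":0,"ax":0,"ay":0,"az":0,"jaw":50},
  ],
)

```text
time: 10.52
tcp_pos: [542.5, 103.4, 26.5]
tcp_rot: [[0.161, 0.985, 0.057], [0.926, -0.171, 0.337], [0.342, -0.001, -0.94]]
ft_force: [0.7, -0.7, -4.6]
finger_gap: 55.3
```

Emit:
carry_out(
  moves=[
    {"tx":0,"ty":0,"tz":-0.6,"ax":0,"ay":0,"az":0,"jaw":50},
    {"tx":0,"ty":0,"tz":0,"ax":0,"ay":0,"az":0,"jaw":50},
    {"tx":0,"ty":0,"tz":0,"ax":0,"ay":0,"az":0,"jaw":50},
  ],
)

```text
time: 10.77
tcp_pos: [542.6, 103.5, 26.0]
tcp_rot: [[0.161, 0.985, 0.058], [0.926, -0.171, 0.337], [0.342, -0.001, -0.94]]
ft_force: [0.3, 0.9, -1.6]
finger_gap: 55.3
```

```bash
python3 -c "
from look import *
look('t4.png',9.8,40,20)"
```

```text
rel [-0.16 10.62 40.  ] [-9.67 20.  ] 0.01 124
rel [-1.5  15.96 44.35] [-9.67 20.  ] 0.02 124
depth: landing local z 44.3 slope deg 1.4 n 55
toe local y 67.0 n 114
tcp [542.6 103.5  26. ] F [ 0.3  0.9 -1.6] M [-0.44  0.22  0.02] gap 55.3 t 10.77
```

The floor is felt at reported z 26.0. I lift 0.6 mm and slide the tongue heelward under the lip.

Emit:
carry_out(
  moves=[
    {"tx":0,"ty":0,"tz":0.7,"ax":0,"ay":0,"az":0,"jaw":50},
    {"tx":-0.3,"ty":-2,"tz":0,"ax":0,"ay":0,"az":0,"jaw":50},
    {"tx":-0.3,"ty":-2,"tz":0,"ax":0,"ay":0,"az":0,"jaw":50},
    {"tx":-0.3,"ty":-2,"tz":0,"ax":0,"ay":0,"az":0,"jaw":50},
    {"tx":0,"ty":0,"tz":0,"ax":0,"ay":0,"az":0,"jaw":50},
    {"tx":0,"ty":0,"tz":0,"ax":0,"ay":0,"az":0,"jaw":50},
  ],
)

```text
time: 11.32
tcp_pos: [541.7, 97.2, 26.5]
tcp_rot: [[0.161, 0.985, 0.057], [0.926, -0.171, 0.337], [0.342, -0.001, -0.94]]
ft_force: [0.3, -0.7, -4.3]
finger_gap: 55.4
```

Emit:
carry_out(
  moves=[
    {"tx":0,"ty":0,"tz":-1.1,"ax":-0.98,"ay":0.17,"az":0,"jaw":50},
    {"tx":0,"ty":0,"tz":-1.1,"ax":-0.98,"ay":0.17,"az":0,"jaw":50},
    {"tx":0,"ty":0,"tz":-1.1,"ax":-0.98,"ay":0.17,"az":0,"jaw":50},
    {"tx":0,"ty":0,"tz":-1.1,"ax":-0.98,"ay":0.17,"az":0,"jaw":50},
    {"tx":0,"ty":0,"tz":-1.1,"ax":-0.98,"ay":0.17,"az":0,"jaw":50},
    {"tx":0,"ty":0,"tz":0,"ax":0,"ay":0,"az":0,"jaw":50},
    {"tx":0,"ty":0,"tz":0,"ax":0,"ay":0,"az":0,"jaw":50},
  ],
)

```text
time: 11.9
tcp_pos: [541.6, 97.8, 21.1]
tcp_rot: [[0.165, 0.985, 0.043], [0.952, -0.17, 0.256], [0.259, -0.001, -0.966]]
ft_force: [-0.5, 0.8, -3.9]
finger_gap: 55.3
```

```bash
python3 -c "
from look import *
look('t5.png',6,35.4,15)"
```

```text
rel [-0.07  5.22 35.4 ] [-9.67 15.  ] 0.01 121
rel [ 0.24  4.13 34.46] [-9.67 15.  ] 0.01 121
depth: landing local z 44.5 slope deg -0.6 n 63
toe local y 66.3 n 117
tcp [541.6  97.8  21.1] F [-0.5  0.8 -3.9] M [-0.49  0.06 -0.03] gap 55.3 t 11.9
```

Emit:
carry_out(
  moves=[
    {"tx":-0.2,"ty":-1,"tz":0,"ax":0,"ay":0,"az":0,"jaw":50},
    {"tx":-0.2,"ty":-1,"tz":0,"ax":0,"ay":0,"az":0,"jaw":50},
    {"tx":-0.1,"ty":-1,"tz":0,"ax":0,"ay":0,"az":0,"jaw":50},
    {"tx":0,"ty":0,"tz":0,"ax":0,"ay":0,"az":0,"jaw":50},
    {"tx":0,"ty":0,"tz":0,"ax":0,"ay":0,"az":0,"jaw":50},
  ],
)

```text
time: 12.37
tcp_pos: [541.2, 94.2, 21.1]
tcp_rot: [[0.166, 0.985, 0.043], [0.951, -0.171, 0.256], [0.259, -0.001, -0.966]]
ft_force: [0.0, -0.4, -3.8]
finger_gap: 55.0
```

Emit:
carry_out(
  moves=[
    {"tx":-0.1,"ty":-0.7,"tz":0,"ax":0,"ay":0,"az":0,"jaw":50},
    {"tx":0,"ty":0,"tz":0,"ax":0,"ay":0,"az":0,"jaw":50},
    {"tx":0,"ty":0,"tz":0,"ax":0,"ay":0,"az":0,"jaw":50},
  ],
)

```text
time: 12.62
tcp_pos: [541.1, 93.7, 21.1]
tcp_rot: [[0.165, 0.985, 0.043], [0.951, -0.171, 0.256], [0.259, -0.001, -0.966]]
ft_force: [-0.9, -0.3, -4.7]
finger_gap: 54.9
```

Emit:
carry_out(
  moves=[
    {"tx":-0.1,"ty":-0.7,"tz":0,"ax":0,"ay":0,"az":0,"jaw":50},
    {"tx":0,"ty":0,"tz":0,"ax":0,"ay":0,"az":0,"jaw":50},
    {"tx":0,"ty":0,"tz":0,"ax":0,"ay":0,"az":0,"jaw":50},
  ],
)

```text
time: 12.87
tcp_pos: [541.0, 93.0, 21.1]
tcp_rot: [[0.165, 0.985, 0.043], [0.952, -0.171, 0.256], [0.259, -0.001, -0.966]]
ft_force: [-1.0, 0.0, -3.6]
finger_gap: 55.6
```

Emit:
carry_out(
  moves=[
    {"tx":-0.1,"ty":-0.6,"tz":0,"ax":0,"ay":0,"az":0,"jaw":50},
    {"tx":0,"ty":0,"tz":0,"ax":0,"ay":0,"az":0,"jaw":50},
    {"tx":0,"ty":0,"tz":0,"ax":0,"ay":0,"az":0,"jaw":50},
  ],
)

```text
time: 13.12
tcp_pos: [540.9, 92.4, 21.1]
tcp_rot: [[0.165, 0.985, 0.043], [0.952, -0.171, 0.256], [0.259, -0.001, -0.966]]
ft_force: [-0.1, -0.1, -3.6]
finger_gap: 55.5
```

Emit:
carry_out(
  moves=[
    {"tx":-0.1,"ty":-0.6,"tz":0,"ax":0,"ay":0,"az":0,"jaw":50},
    {"tx":0,"ty":0,"tz":0,"ax":0,"ay":0,"az":0,"jaw":50},
    {"tx":0,"ty":0,"tz":0,"ax":0,"ay":0,"az":0,"jaw":50},
  ],
)

```text
time: 13.37
tcp_pos: [540.8, 91.7, 21.1]
tcp_rot: [[0.165, 0.985, 0.043], [0.952, -0.171, 0.256], [0.259, -0.001, -0.966]]
ft_force: [-0.5, -0.3, -4.5]
finger_gap: 54.9
```

```bash
python3 -c "
from look import *
look('t6.png',0,35.4,15)"
```

```text
rel [ 0.19  0.44 35.4 ] [-9.67 15.  ] 0.01 125
rel [ 1.45 -4.19 31.49] [-9.67 15.  ] 0.01 125
depth: landing local z 44.5 slope deg -0.8 n 70
toe local y 66.0 n 118
tcp [540.8  91.7  21.1] F [-0.5 -0.3 -4.5] M [-0.44  0.14  0.04] gap 54.9 t 13.37
```

Emit:
carry_out(
  moves=[
    {"tx":0,"ty":-0.2,"tz":-1.1,"ax":-0.98,"ay":0.17,"az":0,"jaw":50},
    {"tx":0,"ty":-0.2,"tz":-1.1,"ax":-0.98,"ay":0.17,"az":0,"jaw":50},
    {"tx":0,"ty":0,"tz":-1.1,"ax":-0.98,"ay":0.17,"az":0,"jaw":50},
    {"tx":0,"ty":0,"tz":-1.1,"ax":-0.98,"ay":0.17,"az":0,"jaw":50},
    {"tx":0,"ty":0,"tz":-1.1,"ax":-0.98,"ay":0.17,"az":0,"jaw":50},
    {"tx":0,"ty":0,"tz":0,"ax":0,"ay":0,"az":0,"jaw":50},
    {"tx":0,"ty":0,"tz":0,"ax":0,"ay":0,"az":0,"jaw":50},
  ],
)

```text
time: 14.0
tcp_pos: [540.7, 91.8, 15.5]
tcp_rot: [[0.168, 0.985, 0.029], [0.97, -0.17, 0.172], [0.175, -0.001, -0.985]]
ft_force: [0.9, -0.6, -4.0]
finger_gap: 55.4
```

Emit:
carry_out(
  moves=[
    {"tx":-0.1,"ty":-0.6,"tz":0,"ax":0,"ay":0,"az":0,"jaw":50},
    {"tx":0,"ty":0,"tz":0,"ax":0,"ay":0,"az":0,"jaw":50},
    {"tx":0,"ty":0,"tz":0,"ax":0,"ay":0,"az":0,"jaw":50},
  ],
)

```text
time: 14.25
tcp_pos: [540.7, 90.6, 15.6]
tcp_rot: [[0.169, 0.985, 0.029], [0.97, -0.171, 0.172], [0.175, -0.001, -0.985]]
ft_force: [-0.5, -0.1, -3.6]
finger_gap: 55.4
```

Emit:
carry_out(
  moves=[
    {"tx":-0.1,"ty":-0.6,"tz":0,"ax":0,"ay":0,"az":0,"jaw":50},
    {"tx":0,"ty":0,"tz":0,"ax":0,"ay":0,"az":0,"jaw":50},
    {"tx":0,"ty":0,"tz":0,"ax":0,"ay":0,"az":0,"jaw":50},
  ],
)

```text
time: 14.5
tcp_pos: [540.5, 90.1, 15.6]
tcp_rot: [[0.169, 0.985, 0.029], [0.97, -0.171, 0.172], [0.175, -0.001, -0.985]]
ft_force: [0.4, -0.1, -4.0]
finger_gap: 55.4
```

```bash
python3 -c "
from look import *
look('t7.png',0,30,10)"
```

```text
rel [ 0.14 -1.2  30.  ] [-9.67 10.  ] 0.01 122
rel [-0.58  1.56 32.28] [-9.67 10.  ] 0.02 122
depth: landing local z 44.5 slope deg -2.1 n 61
toe local y 65.8 n 125
tcp [540.5  90.1  15.6] F [ 0.4 -0.1 -4. ] M [-0.32  0.06 -0.03] gap 55.4 t 14.5
```

Emit:
carry_out(
  moves=[
    {"tx":-0.1,"ty":-0.6,"tz":0,"ax":0,"ay":0,"az":0,"jaw":50},
    {"tx":0,"ty":0,"tz":0,"ax":0,"ay":0,"az":0,"jaw":50},
    {"tx":0,"ty":0,"tz":0,"ax":0,"ay":0,"az":0,"jaw":50},
  ],
)

```text
time: 14.8
tcp_pos: [540.5, 89.5, 15.6]
tcp_rot: [[0.169, 0.985, 0.029], [0.97, -0.171, 0.172], [0.175, -0.001, -0.985]]
ft_force: [0.8, 0.7, -3.9]
finger_gap: 55.5
```

Emit:
carry_out(
  moves=[
    {"tx":-0.1,"ty":-0.6,"tz":0,"ax":0,"ay":0,"az":0,"jaw":50},
    {"tx":0,"ty":0,"tz":0,"ax":0,"ay":0,"az":0,"jaw":50},
    {"tx":0,"ty":0,"tz":0,"ax":0,"ay":0,"az":0,"jaw":50},
  ],
)

```text
time: 15.05
tcp_pos: [540.4, 89.3, 15.7]
tcp_rot: [[0.168, 0.985, 0.029], [0.97, -0.171, 0.173], [0.175, -0.001, -0.984]]
ft_force: [0.4, 4.6, -3.0]
finger_gap: 55.0
```

Emit:
carry_out(
  moves=[
    {"tx":-0.1,"ty":-0.6,"tz":0,"ax":0,"ay":0,"az":0,"jaw":50},
    {"tx":0,"ty":0,"tz":0,"ax":0,"ay":0,"az":0,"jaw":50},
    {"tx":0,"ty":0,"tz":0,"ax":0,"ay":0,"az":0,"jaw":50},
  ],
)

```text
time: 15.3
tcp_pos: [540.4, 89.2, 15.8]
tcp_rot: [[0.168, 0.985, 0.029], [0.97, -0.171, 0.174], [0.176, -0.001, -0.984]]
ft_force: [1.0, 7.6, -2.2]
finger_gap: 55.5
```

The heel wall is felt (7.6 N). I back off 1 mm and rock down 5° with the heel following the wall.

Emit:
carry_out(
  moves=[
    {"tx":0.1,"ty":1,"tz":0,"ax":0,"ay":0,"az":0,"jaw":50},
    {"tx":-0.05,"ty":-0.28,"tz":-1.13,"ax":-0.98,"ay":0.17,"az":0,"jaw":50},
    {"tx":-0.05,"ty":-0.28,"tz":-1.13,"ax":-0.98,"ay":0.17,"az":0,"jaw":50},
    {"tx":-0.05,"ty":-0.28,"tz":-1.13,"ax":-0.98,"ay":0.17,"az":0,"jaw":50},
    {"tx":0,"ty":0,"tz":0,"ax":0,"ay":0,"az":0,"jaw":50},
    {"tx":0,"ty":0,"tz":0,"ax":0,"ay":0,"az":0,"jaw":50},
  ],
)

```text
time: 15.8
tcp_pos: [540.1, 88.6, 12.1]
tcp_rot: [[0.169, 0.985, 0.02], [0.978, -0.171, 0.121], [0.122, -0.001, -0.992]]
ft_force: [0.7, -0.2, -4.2]
finger_gap: 54.9
```

```bash
python3 -c "
from look import *
look('t8.png',0,27,7)"
```

```text
rel [-2.00e-02 -1.89e+00  2.70e+01] [-9.67  7.  ] 0.02 120
rel [-2.54  8.01 35.2 ] [-9.67  7.  ] 0.01 122
depth: landing local z 43.8 slope deg -1.4 n 64
toe local y 65.2 n 112
tcp [540.1  88.6  12.1] F [ 0.7 -0.2 -4.2] M [-0.21  0.02 -0.04] gap 54.9 t 15.8
```

Emit:
carry_out(
  moves=[
    {"tx":-0.05,"ty":-0.28,"tz":-1.13,"ax":-0.98,"ay":0.17,"az":0,"jaw":50},
    {"tx":0,"ty":0,"tz":0,"ax":0,"ay":0,"az":0,"jaw":50},
    {"tx":-0.05,"ty":-0.28,"tz":-1.13,"ax":-0.98,"ay":0.17,"az":0,"jaw":50},
    {"tx":0,"ty":0,"tz":0,"ax":0,"ay":0,"az":0,"jaw":50},
    {"tx":0,"ty":0,"tz":0,"ax":0,"ay":0,"az":0,"jaw":50},
  ],
)

```text
time: 16.27
tcp_pos: [540.1, 88.1, 9.9]
tcp_rot: [[0.17, 0.985, 0.014], [0.981, -0.171, 0.087], [0.088, -0.001, -0.996]]
ft_force: [-0.4, -0.9, -4.3]
finger_gap: 55.5
```

Emit:
carry_out(
  moves=[
    {"tx":-0.05,"ty":-0.28,"tz":-1.13,"ax":-0.98,"ay":0.17,"az":0,"jaw":50},
    {"tx":0,"ty":0,"tz":0,"ax":0,"ay":0,"az":0,"jaw":50},
    {"tx":0,"ty":0,"tz":0,"ax":0,"ay":0,"az":0,"jaw":50},
  ],
)

```text
time: 16.52
tcp_pos: [540.1, 87.8, 8.8]
tcp_rot: [[0.171, 0.985, 0.011], [0.983, -0.171, 0.07], [0.071, -0.001, -0.997]]
ft_force: [-0.8, 1.5, -3.7]
finger_gap: 55.3
```

Emit:
carry_out(
  moves=[
    {"tx":-0.05,"ty":-0.28,"tz":-1.13,"ax":-0.98,"ay":0.17,"az":0,"jaw":50},
    {"tx":0,"ty":0,"tz":0,"ax":0,"ay":0,"az":0,"jaw":50},
    {"tx":0,"ty":0,"tz":0,"ax":0,"ay":0,"az":0,"jaw":50},
  ],
)

```text
time: 16.77
tcp_pos: [540.0, 87.5, 7.6]
tcp_rot: [[0.171, 0.985, 0.008], [0.984, -0.171, 0.053], [0.054, -0.001, -0.999]]
ft_force: [-0.4, -1.1, -2.7]
finger_gap: 55.7
```

Emit:
carry_out(
  moves=[
    {"tx":-0.05,"ty":-0.28,"tz":-1.13,"ax":-0.98,"ay":0.17,"az":0,"jaw":50},
    {"tx":0,"ty":0,"tz":0,"ax":0,"ay":0,"az":0,"jaw":50},
    {"tx":0,"ty":0,"tz":0,"ax":0,"ay":0,"az":0,"jaw":50},
  ],
)

```text
time: 17.02
tcp_pos: [540.0, 87.2, 6.6]
tcp_rot: [[0.171, 0.985, 0.005], [0.985, -0.171, 0.036], [0.036, -0.001, -0.999]]
ft_force: [0.1, -0.8, -1.4]
finger_gap: 55.2
```

```bash
python3 -c "
from look import *
look('t9.png',0,20.9,2)"
```

```text
rel [-0.58  2.6  20.9 ] [-9.67  2.  ] 0.25 108
rel [ 0.42 -1.16 17.67] [-9.67  2.  ] 0.24 108
depth: landing local z 44.4 slope deg -1.2 n 75
toe local y 64.8 n 79
tcp [540.   87.2   6.6] F [ 0.1 -0.8 -1.4] M [-0.4   0.04 -0.01] gap 55.2 t 17.02
```

Emit:
carry_out(
  moves=[
    {"tx":-0.05,"ty":-0.2,"tz":-1.1,"ax":-0.98,"ay":0.17,"az":0,"jaw":50},
    {"tx":0,"ty":0,"tz":0,"ax":0,"ay":0,"az":0,"jaw":50},
    {"tx":0,"ty":0,"tz":0,"ax":0,"ay":0,"az":0,"jaw":50},
  ],
)

```text
time: 17.32
tcp_pos: [539.9, 87.0, 5.4]
tcp_rot: [[0.171, 0.985, 0.002], [0.985, -0.171, 0.019], [0.019, -0.001, -1.0]]
ft_force: [0.2, -1.0, -0.9]
finger_gap: 55.1
```

Emit:
carry_out(
  moves=[
    {"tx":-0.05,"ty":-0.2,"tz":-1.1,"ax":-0.98,"ay":0.17,"az":0,"jaw":50},
    {"tx":0,"ty":0,"tz":0,"ax":0,"ay":0,"az":0,"jaw":50},
    {"tx":0,"ty":0,"tz":0,"ax":0,"ay":0,"az":0,"jaw":50},
  ],
)

```text
time: 17.57
tcp_pos: [540.0, 86.6, 4.6]
tcp_rot: [[0.171, 0.985, -0.0], [0.985, -0.171, 0.001], [0.001, -0.001, -1.0]]
ft_force: [-2.4, -2.6, 4.6]
finger_gap: 55.2
```

```bash
python3 -c "
from look import *
look('t10.png',0,18.5,0)"
```

```text
rel [-1.11  7.2  18.5 ] [-9.67  0.  ] 0.2 107
rel [-9.12 37.37 46.87] [-9.67  0.  ] 0.21 105
depth: landing local z 44.5 slope deg -1.0 n 89
toe local y 64.1 n 71
tcp [540.   86.6   4.6] F [-2.4 -2.6  4.6] M [-0.69  0.22 -0.12] gap 55.2 t 17.57
```

It is flat and touching down (about 9 N, landing at z≈63 as expected). I release, rise clear and check the seat.

Emit:
carry_out(
  moves=[
    {"tx":0,"ty":0,"tz":0,"ax":0,"ay":0,"az":0,"jaw":62},
    {"tx":0,"ty":0,"tz":0,"ax":0,"ay":0,"az":0,"jaw":75},
    {"tx":0,"ty":0,"tz":0,"ax":0,"ay":0,"az":0,"jaw":100},
    {"tx":0,"ty":0,"tz":0,"ax":0,"ay":0,"az":0,"jaw":100},
    {"tx":0,"ty":0,"tz":10,"ax":0,"ay":0,"az":0,"jaw":100},
    {"tx":0,"ty":0,"tz":20,"ax":0,"ay":0,"az":0,"jaw":100},
    {"tx":0,"ty":0,"tz":30,"ax":0,"ay":0,"az":0,"jaw":100},
    {"tx":0,"ty":0,"tz":40,"ax":0,"ay":0,"az":0,"jaw":100},
    {"tx":0,"ty":0,"tz":40,"ax":0,"ay":0,"az":0,"jaw":100},
    {"tx":0,"ty":0,"tz":20,"ax":0,"ay":0,"az":0,"jaw":100},
  ],
)

```text
time: 18.45
tcp_pos: [540.8, 86.8, 169.6]
tcp_rot: [[0.171, 0.985, 0.004], [0.985, -0.171, 0.002], [0.003, 0.004, -1.0]]
ft_force: [-0.2, -0.3, 0.5]
finger_gap: 85.3
```

```bash
cat > seat.py <<'E'
from fit import *
b=capture("side");W=cloud(b);hs=np.array([541.41,91.1,0,-9.49,0])
L=Rot.from_euler('Z',hs[3],degrees=True).inv().apply((W-hs[:3]).reshape(-1,3))
def pl(n,x,y,z,tol=6):
    m=(L[:,0]>x[0])&(L[:,0]<x[1])&(L[:,1]>y[0])&(L[:,1]<y[1])&(abs(L[:,2]-z)<tol); Q=L[m]
    if len(Q)<8: print(n,len(Q)); return
    A=np.c_[np.ones(len(Q)),Q[:,0],Q[:,1]-np.mean(y)]
    k=least_squares(lambda k:A@k-Q[:,2],np.r_[z,0,0],loss='soft_l1').x
    print(n,"z %.2f tilt deg about y %.2f, x %.2f n %d"%(k[0],*np.degrees(k[1:]),len(Q)))
pl("landing",(-24,24),(28,62),63);pl("rim+landing L",(-27,-20),(-50,60),63);pl("rim R",(20,27),(-50,60),63);pl("heel rim",(-22,22),(-52,-41),63)
pl("frame -x",(-48,-34),(-85,150),36);pl("frame +x",(34,48),(-85,150),36);pl("board",(-78,-54),(-110,180),18);pl("pocketedge",(-10,10),(-91,-60),39)
s=ctrl.observe();print(s["tcp_pos"].round(1),s["ft_force"].round(1),s["time"])
E
python3 seat.py
```

```text
landing z 63.03 tilt deg about y -1.74, x -1.05 n 120
rim+landing L z 67.34 tilt deg about y 10.04, x 0.09 n 79
rim R z 59.89 tilt deg about y 7.91, x -0.31 n 34
heel rim z 62.86 tilt deg about y -3.02, x 4.58 n 35
frame -x z 37.72 tilt deg about y 2.34, x -0.03 n 329
frame +x z 36.76 tilt deg about y -0.77, x -0.26 n 271
board z 17.91 tilt deg about y -0.16, x 0.08 n 722
pocketedge z 44.65 tilt deg about y 2.29, x 24.47 n 10
[541.9  86.8 171.6] [-1.2 -0.1  3.2] 18.5
```

Seated: landing z 63.0, heel rim 62.9, rims level. Next is the handle: I move above it and measure the red grip.

Emit:
carry_out(
  moves=[
    {"tx":4,"ty":22,"tz":0,"ax":0,"ay":0,"az":0,"jaw":100},
    {"tx":4,"ty":26,"tz":0,"ax":0,"ay":0,"az":0,"jaw":100},
    {"tx":5,"ty":26,"tz":0,"ax":0,"ay":0,"az":0,"jaw":100},
    {"tx":5,"ty":26,"tz":0,"ax":0,"ay":0,"az":0,"jaw":100},
    {"tx":5,"ty":26,"tz":0,"ax":0,"ay":0,"az":0,"jaw":100},
    {"tx":4,"ty":26,"tz":0,"ax":0,"ay":0,"az":0,"jaw":100},
    {"tx":4,"ty":26,"tz":0,"ax":0,"ay":0,"az":0,"jaw":100},
    {"tx":0,"ty":0,"tz":0,"ax":0,"ay":0,"az":0,"jaw":100},
    {"tx":0,"ty":0,"tz":0,"ax":0,"ay":0,"az":0,"jaw":100},
  ],
)

```text
time: 19.25
tcp_pos: [570.6, 265.8, 164.4]
tcp_rot: [[0.169, 0.986, -0.001], [0.986, -0.169, 0.002], [0.002, -0.001, -1.0]]
ft_force: [0.0, -0.2, -0.2]
finger_gap: 85.5
```

```bash
cat > red.py <<'E'
from fit import *
b=capture("side");W=cloud(b);px=b["pixels"].astype(int)
m=(px[...,0]>110)&(px[...,1]<50)&(px[...,2]<60);m[:200]=0
hs=np.array([541.41,91.1,0,-9.49,0])
L=Rot.from_euler('Z',hs[3],degrees=True).inv().apply((W[m]-hs[:3]))
L=L[(abs(L[:,0])<40)&(L[:,1]>60)&(L[:,1]<260)];print(len(L),"red local min/med/max",np.percentile(L,[2,50,98],axis=0).round(1).tolist())
d=np.linalg.svd(L-np.median(L,0),full_matrices=False)[2][0];print("axis",d.round(2))
s=ctrl.observe();print(s["tcp_pos"].round(1),s["ft_force"].round(1),round(s["time"],2))
E
python3 red.py
```

```text
156 red local min/med/max [[-7.8, 151.6, 64.7], [-0.9, 190.9, 74.5], [7.0, 215.9, 78.5]]
axis [-0.03 -1.    0.03]
[570.6 264.9 164.5] [0.6 0.1 0.1] 19.3
```

Emit:
carry_out(
  moves=[
    {"tx":0,"ty":0,"tz":-30,"ax":0,"ay":0,"az":0,"jaw":100},
    {"tx":0,"ty":0,"tz":-35,"ax":0,"ay":0,"az":0,"jaw":100},
    {"tx":0,"ty":0,"tz":-30,"ax":0,"ay":0,"az":0,"jaw":100},
    {"tx":0,"ty":0,"tz":-25,"ax":0,"ay":0,"az":0,"jaw":100},
    {"tx":0,"ty":0,"tz":-20,"ax":0,"ay":0,"az":0,"jaw":100},
    {"tx":0,"ty":0,"tz":-14,"ax":0,"ay":0,"az":0,"jaw":100},
    {"tx":0,"ty":0,"tz":0,"ax":0,"ay":0,"az":0,"jaw":100},
  ],
)

```text
time: 19.88
tcp_pos: [569.2, 263.1, 8.0]
tcp_rot: [[0.173, 0.985, -0.005], [0.985, -0.173, 0.001], [-0.0, -0.005, -1.0]]
ft_force: [-0.9, -0.1, 1.1]
finger_gap: 85.5
```

Emit:
carry_out(
  moves=[
    {"tx":0,"ty":0,"tz":0,"ax":0,"ay":0,"az":0,"jaw":40},
    {"tx":0,"ty":0,"tz":0,"ax":0,"ay":0,"az":0,"jaw":30},
    {"tx":0,"ty":0,"tz":0,"ax":0,"ay":0,"az":0,"jaw":15},
    {"tx":0,"ty":0,"tz":0,"ax":0,"ay":0,"az":0,"jaw":15},
    {"tx":0,"ty":0,"tz":0,"ax":0,"ay":0,"az":0,"jaw":15},
    {"tx":0,"ty":0,"tz":0,"ax":0,"ay":0,"az":0,"jaw":15},
    {"tx":0,"ty":0,"tz":0,"ax":0,"ay":0,"az":0,"jaw":15},
  ],
  squeeze=25,
)

```text
time: 20.47
tcp_pos: [571.2, 264.8, 10.7]
tcp_rot: [[0.171, 0.985, 0.0], [0.985, -0.171, 0.002], [0.002, -0.0, -1.0]]
ft_force: [0.7, -0.4, 1.2]
finger_gap: 19.2
```

Emit:
carry_out(
  moves=[
    {"tx":-0.3,"ty":-2,"tz":10.7,"ax":0,"ay":0,"az":0,"jaw":15},
    {"tx":-0.6,"ty":-3.2,"tz":10.4,"ax":0,"ay":0,"az":0,"jaw":15},
    {"tx":-0.8,"ty":-4.4,"tz":9.9,"ax":0,"ay":0,"az":0,"jaw":15},
    {"tx":0,"ty":0,"tz":0,"ax":0,"ay":0,"az":0,"jaw":15},
  ],
)

```text
time: 20.8
tcp_pos: [569.5, 254.5, 43.0]
tcp_rot: [[0.172, 0.985, 0.001], [0.985, -0.172, 0.002], [0.002, 0.0, -1.0]]
ft_force: [1.2, 0.6, 0.2]
finger_gap: 19.2
```

```bash
python3 red.py
```

```text
95 red local min/med/max [[-8.1, 147.8, 98.3], [-0.5, 194.3, 111.5], [7.4, 204.6, 120.2]]
axis [-0.01 -0.97 -0.23]
[569.5 255.   42.2] [1.7 2.  1.1] 20.85
```

Emit:
carry_out(
  moves=[
    {"tx":-1,"ty":-5.6,"tz":9.3,"ax":0,"ay":0,"az":0,"jaw":15},
    {"tx":-1.2,"ty":-6.7,"tz":8.5,"ax":0,"ay":0,"az":0,"jaw":15},
    {"tx":-1.3,"ty":-7.6,"tz":7.6,"ax":0,"ay":0,"az":0,"jaw":15},
    {"tx":-1.5,"ty":-8.5,"tz":6.6,"ax":0,"ay":0,"az":0,"jaw":15},
    {"tx":0,"ty":0,"tz":0,"ax":0,"ay":0,"az":0,"jaw":15},
  ],
)

```text
time: 21.27
tcp_pos: [564.3, 225.7, 74.0]
tcp_rot: [[0.172, 0.985, -0.0], [0.985, -0.172, 0.002], [0.002, -0.0, -1.0]]
ft_force: [2.1, 0.1, 1.5]
finger_gap: 19.7
```

Emit:
carry_out(
  moves=[
    {"tx":-1.6,"ty":-9.2,"tz":5.5,"ax":0,"ay":0,"az":0,"jaw":15},
    {"tx":-1.7,"ty":-9.8,"tz":4.3,"ax":0,"ay":0,"az":0,"jaw":15},
    {"tx":0,"ty":0,"tz":0,"ax":0,"ay":0,"az":0,"jaw":15},
  ],
)

```text
time: 21.52
tcp_pos: [561.0, 207.1, 83.2]
tcp_rot: [[0.172, 0.985, -0.0], [0.985, -0.172, 0.002], [0.002, -0.001, -1.0]]
ft_force: [2.8, 0.0, 0.2]
finger_gap: 19.1
```

```bash
python3 red.py
```

```text
131 red local min/med/max [[-8.4, 123.3, 112.0], [-1.6, 136.4, 153.6], [7.3, 145.2, 173.9]]
axis [-0.03 -0.23 -0.97]
[561.  207.5  83. ] [ 2.8 -2.2  1.3] 21.57
```

Emit:
carry_out(
  moves=[
    {"tx":-1.5,"ty":-10.2,"tz":3.1,"ax":0,"ay":0,"az":0,"jaw":15},
    {"tx":-1.5,"ty":-10.5,"tz":1.8,"ax":0,"ay":0,"az":0,"jaw":15},
    {"tx":0,"ty":0,"tz":0,"ax":0,"ay":0,"az":0,"jaw":15},
    {"tx":0,"ty":0,"tz":0,"ax":0,"ay":0,"az":0,"jaw":15},
  ],
)

```text
time: 21.9
tcp_pos: [557.5, 187.2, 87.8]
tcp_rot: [[0.172, 0.985, -0.001], [0.985, -0.172, 0.002], [0.002, -0.002, -1.0]]
ft_force: [-0.2, -0.8, 1.3]
finger_gap: 19.6
```

```bash
python3 red.py
```

```text
181 red local min/med/max [[-8.8, 107.1, 114.9], [-1.3, 115.5, 155.0], [6.7, 121.2, 180.2]]
axis [-0.02 -0.04 -1.  ]
[557.5 187.3  87.8] [-0.8 -1.2  1.9] 21.95
```

Emit:
carry_out(
  moves=[
    {"tx":-0.2,"ty":-1.5,"tz":0.2,"ax":0,"ay":0,"az":0,"jaw":15},
    {"tx":-0.2,"ty":-1.5,"tz":0,"ax":0,"ay":0,"az":0,"jaw":15},
    {"tx":0,"ty":0,"tz":0,"ax":0,"ay":0,"az":0,"jaw":15},
    {"tx":0,"ty":0,"tz":0,"ax":0,"ay":0,"az":0,"jaw":15},
  ],
)

```text
time: 22.28
tcp_pos: [557.2, 184.6, 88.0]
tcp_rot: [[0.171, 0.985, -0.001], [0.985, -0.171, 0.003], [0.002, -0.002, -1.0]]
ft_force: [-1.9, 5.8, -0.9]
finger_gap: 19.9
```

Emit:
carry_out(
  moves=[
    {"tx":-0.2,"ty":-1.5,"tz":0,"ax":0,"ay":0,"az":0,"jaw":15},
    {"tx":0,"ty":0,"tz":0,"ax":0,"ay":0,"az":0,"jaw":15},
    {"tx":0,"ty":0,"tz":0,"ax":0,"ay":0,"az":0,"jaw":15},
  ],
)

```text
time: 22.53
tcp_pos: [556.9, 183.1, 88.0]
tcp_rot: [[0.171, 0.985, -0.002], [0.985, -0.171, 0.003], [0.002, -0.002, -1.0]]
ft_force: [-1.8, 4.3, -2.5]
finger_gap: 19.6
```

Emit:
carry_out(
  moves=[
    {"tx":-0.2,"ty":-1.5,"tz":0,"ax":0,"ay":0,"az":0,"jaw":15},
    {"tx":0,"ty":0,"tz":0,"ax":0,"ay":0,"az":0,"jaw":15},
    {"tx":0,"ty":0,"tz":0,"ax":0,"ay":0,"az":0,"jaw":15},
  ],
)

```text
time: 22.78
tcp_pos: [556.6, 181.8, 87.9]
tcp_rot: [[0.171, 0.985, -0.002], [0.985, -0.171, 0.003], [0.003, -0.002, -1.0]]
ft_force: [-0.2, 6.6, -3.4]
finger_gap: 19.5
```

```bash
python3 red.py
```

```text
185 red local min/med/max [[-8.4, 99.9, 116.0], [-1.5, 110.0, 154.4], [6.4, 115.0, 180.2]]
axis [-0.02  0.04 -1.  ]
[556.6 181.8  87.8] [-0.4  7.  -3.2] 22.83
```

Emit:
carry_out(
  moves=[
    {"tx":-0.2,"ty":-1.5,"tz":0,"ax":0,"ay":0,"az":0,"jaw":15},
    {"tx":0,"ty":0,"tz":0,"ax":0,"ay":0,"az":0,"jaw":15},
    {"tx":0,"ty":0,"tz":0,"ax":0,"ay":0,"az":0,"jaw":15},
  ],
)

```text
time: 23.08
tcp_pos: [556.4, 180.5, 87.8]
tcp_rot: [[0.171, 0.985, -0.002], [0.985, -0.171, 0.004], [0.003, -0.002, -1.0]]
ft_force: [-0.1, 8.6, -4.6]
finger_gap: 19.3
```

Emit:
carry_out(
  moves=[
    {"tx":-0.2,"ty":-1.5,"tz":0,"ax":0,"ay":0,"az":0,"jaw":15},
    {"tx":0,"ty":0,"tz":0,"ax":0,"ay":0,"az":0,"jaw":15},
    {"tx":0,"ty":0,"tz":0,"ax":0,"ay":0,"az":0,"jaw":15},
  ],
)

```text
time: 23.33
tcp_pos: [556.1, 179.3, 87.7]
tcp_rot: [[0.17, 0.985, -0.002], [0.985, -0.17, 0.004], [0.004, -0.003, -1.0]]
ft_force: [-0.9, 12.1, -5.2]
finger_gap: 19.7
```

```bash
python3 red.py
```

```text
192 red local min/med/max [[-8.9, 99.0, 118.1], [-1.3, 107.9, 153.8], [6.9, 113.0, 180.4]]
axis [-0.01  0.07 -1.  ]
[556.2 179.3  87.7] [-0.6 11.4 -5.4] 23.38
```

Emit:
carry_out(
  moves=[
    {"tx":0.2,"ty":1,"tz":0,"ax":0,"ay":0,"az":0,"jaw":15},
    {"tx":0,"ty":0,"tz":0,"ax":0,"ay":0,"az":0,"jaw":60},
    {"tx":0,"ty":0,"tz":0,"ax":0,"ay":0,"az":0,"jaw":70},
    {"tx":0,"ty":0,"tz":0,"ax":0,"ay":0,"az":0,"jaw":70},
    {"tx":0,"ty":0,"tz":0,"ax":0,"ay":0,"az":0,"jaw":70},
    {"tx":0,"ty":0,"tz":0,"ax":0,"ay":0,"az":0,"jaw":70},
  ],
)

```text
time: 23.88
tcp_pos: [556.9, 178.9, 88.3]
tcp_rot: [[0.171, 0.985, -0.001], [0.985, -0.171, 0.002], [0.002, -0.001, -1.0]]
ft_force: [0.8, 0.1, -0.7]
finger_gap: 59.8
```

```bash
python3 red.py
```

```text
172 red local min/med/max [[-8.1, 103.5, 116.9], [-1.8, 111.7, 152.6], [5.9, 117.5, 181.3]]
axis [-0.01  0.   -1.  ]
[556.9 178.9  88.3] [ 0.9  0.2 -0.4] 23.93
```

Once released, the handle stands exactly upright (axis tilt 0.00, centre y≈101 as expected for closed). I retreat upward and make the final checks.

Emit:
carry_out(
  moves=[
    {"tx":0,"ty":0,"tz":10,"ax":0,"ay":0,"az":0,"jaw":100},
    {"tx":0,"ty":0,"tz":20,"ax":0,"ay":0,"az":0,"jaw":100},
    {"tx":0,"ty":0,"tz":30,"ax":0,"ay":0,"az":0,"jaw":100},
    {"tx":0,"ty":0,"tz":30,"ax":0,"ay":0,"az":0,"jaw":100},
    {"tx":0,"ty":0,"tz":30,"ax":0,"ay":0,"az":0,"jaw":100},
    {"tx":-10,"ty":0,"tz":20,"ax":0,"ay":0,"az":0,"jaw":100},
    {"tx":-30,"ty":0,"tz":0,"ax":0,"ay":0,"az":0,"jaw":100},
    {"tx":-30,"ty":0,"tz":0,"ax":0,"ay":0,"az":0,"jaw":100},
    {"tx":0,"ty":0,"tz":0,"ax":0,"ay":0,"az":0,"jaw":100},
    {"tx":0,"ty":0,"tz":0,"ax":0,"ay":0,"az":0,"jaw":100},
  ],
)

```text
time: 24.77
tcp_pos: [486.0, 179.1, 229.6]
tcp_rot: [[0.171, 0.985, 0.001], [0.985, -0.171, 0.002], [0.002, 0.0, -1.0]]
ft_force: [1.1, 0.3, -1.3]
finger_gap: 85.3
```

```bash
python3 red.py; python3 seat.py; python3 -c "
from h import *
b=capture('side');save(b,'end.png',(150,120,450,370),2.3)"
```

```text
173 red local min/med/max [[-8.3, 102.1, 116.3], [-1.8, 111.9, 153.0], [5.5, 116.9, 180.4]]
axis [-0.01  0.01 -1.  ]
[486.9 179.1 229.2] [ 0.2  0.2 -0.5] 24.82
landing z 63.37 tilt deg about y 0.09, x 2.26 n 67
rim+landing L z 63.53 tilt deg about y 1.59, x -0.87 n 77
rim R z 66.30 tilt deg about y -5.48, x 1.83 n 21
heel rim z 62.69 tilt deg about y -1.05, x 1.40 n 42
frame -x z 35.80 tilt deg about y -0.47, x -0.13 n 338
frame +x z 36.36 tilt deg about y -0.74, x 0.06 n 213
board z 18.87 tilt deg about y 0.51, x -0.09 n 725
pocketedge z 42.61 tilt deg about y 7.62, x 13.98 n 11
[487.4 179.  228.8] [-0.2  0.   0.5] 24.8667
```

View pics/end.png

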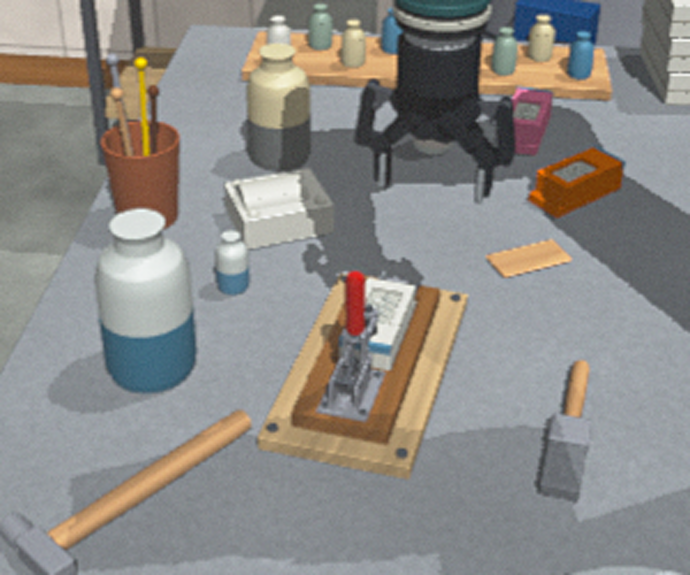

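The picture shows the mould in the pocket at (390,320), the red handle upright at (356,300), the clamp arm down on the toe, the bystanders where they were, and the gripper well clear. I hand in.

```bash
python3 -c "
from h import *
print(ctrl.close_job())"
```

```text
the job is handed in; nothing more can be done
None
```

The mould is in the holder's pocket, relief face up, with the toggle clamp closed on its toe. The job was handed in at about 25 s; `close_job` reports no verdict.

- **Setting in:** I tucked the heel tongue under the lip with the toe raised, starting at 20°. I felt for the pocket floor and the heel wall at under 10 N, then rocked the mould flat and let go. At touchdown the wrist force was about 9 N.
- **Clamp:** After that I swung the red handle up to its stop. It stayed put when released.

**Last checks:**
- **Seat:** The landing measured 63.4 mm and the heel rim 62.7 mm above the bench; 63 is fully home.
- **Handle:** Its axis read vertical to within about 0.01 rad, with the grip about 101 mm along the holder, where it should be when closed.
- **Other things:** The bystanders in the last picture looked unmoved, and the gripper was touching nothing. The picture did not show the whole bench, and I did not measure them.

**What disagreed:**
- **Finger tips:** They sat about 32 mm higher than the tool reading implied, so I worked from the camera and from contact instead.
- **Side camera:** It was about 2 to 3 mm off from the robot along the holder.
- **Tilt fits:** After clamping, the fits on small patches of the mould top were noisy, reading up to 2° along its length. The one on a right-rim patch of 21 points was further out, in height too, and I did not rely on it.
- **Clamp foot:** I saw the foot's contact on the toe only in the picture; its force was not measured.

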